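Snap a control board onto its barbed standoffs

ROBOT

A 6-joint arm with a two-finger parallel gripper is mounted at the origin on a cart in front of the work surface, level with it; the furniture and walls round the work are solid. World frame = base frame: x ahead of the robot, y to its left, z up, the work surface at z = 0. Lengths are in mm, angles in rad, forces in N, time in s.
With the tool pointing down it reaches from about 300 to 850 mm from the base axis. Payload 4.2 kg.
Tool frame: the origin (TCP) lies at the very end of the fingers, on their centre line; the grasp point (between the pads) lies 19 mm behind it; z points along the fingers, y is the direction in which the jaws open and shut (so a half turn about z gives the same grasp; the last joint's range is limited). The gripper opens to 91 mm and grips with 3 to 60 N. Pads are 32 mm wide; open, the fingers measure 118 mm over their backs; the gripper's body (76 mm by 178 mm) begins 60 mm behind the grasp point.
Start: joints at [1.224, 0.32, 1.565, -0, 1.257, -0.02], TCP at [184.586, 544.584, 213.976] pointing down, gripper open.
Joint ranges: [-3.11, 3.11], [-0.84, 2.01], [0.21, 2.61], [-1.34, 4.49], [0.05, 2.63], [-2.56, 2.56]. Speed limits (rad/s): [2.57, 2.57, 3.14, 3.14, 3.14, 3.14].

INTERFACE

Orientations are given as [roll, pitch, yaw] about the fixed x, y, z axes, in that order (R = Rz(yaw) Ry(pitch) Rx(roll)).
In Python, from bench import * gives the robot as it stands. The module is installed in compiled form; this text tells all that it offers.
- The arm moves only by the tool send_rows, never from a script. Its argument "steps" is a list of rows, each an object of numbers: "dx", "dy", "dz": the shift along the tool's x, y, z scaled (see below); "ax", "ay", "az": the turn, a rotation vector about the tool's x, y, z scaled (see below); "jaw": the closure, from -1 (fully open) to 1 (shut). A call has 1 to 12 rows; each row shifts and turns the pose as measured when the row begins, along the tool's axes as they then stand; what a row does not reach is not made up. The controller multiplies each number of a shift by 0.15 m and each number of a turn by pi rad. A row lasts 1/10 s, in which the tool goes at most 50 mm and 8.59 degrees, less where a joint would pass 70% of its speed; a pose out of reach is approached as far as the arm can. A call with a number of a shift or a turn outside -1 to 1 is refused whole. A call with a gripper value outside its range is refused whole. The fingers move at their own pace and stop on an object; "newtons" is the grip in N (left out, the last holds). Time passes only in rows, so rows that do not move let the fingers close. It gives the time, the measured TCP pose, the force and the opening at its end, in the units of the state.
- get_state(): the state, without advancing time (a new reading comes with each control period).
- capture(name): name is "scene" or "top"; returns (picture, depth): 420x560x3 uint8, red, green, blue; 420x560 float32, mm along the optical axis (not along the pixel's ray), 0 where there is no reading.
- camera_model(name): a dict with "fov_y" (degrees; the focal length in pixels is half the picture's height over the tangent of half this angle, whatever the lens; pixels are square), "cx", "cy" (the principal point, pixels), "dist_coeffs" ([k1, k2, p1, p2, k3] as OpenCV has them; the pictures are not rectified), "world_from_camera" (4x4, takes a point from camera to world coordinates). Camera axes: x right, y up, looking along -z (the intrinsics and any distortion apply to the point x, -y, -z); pixel columns grow to the right and rows downward; lengths in mm; the calibration is good to about 2 mm. A picture is of the moment at which its call begins. camera_model takes no time and is no camera call.
- job_done(): hands the job in, once; it reports no verdict.
Trained networks look in the newest picture that a camera, given by its name, has taken for a name from the list of things; names that differ only in an ending like _2 or _b are one class to them, and where a whole thing is asked for, a point or a joint stands for the part that bears it (a point fixed in the world has none). Each returns a list of dicts, best first, with "confidence" (0 to 1); they miss things now and then, are a little off and sometimes report something else, mostly with a low value. They report only what shows in the picture. A call takes as long as a camera call. They do not tell look-alikes from the thing itself.
- boxes_of(label, camera): "location" ([x, y, z] in mm, in world coordinates, good to about 4 mm: the middle of the surface that is visible of it).
- regions_of(label, camera): "region" (420x560 bool, what is visible of it).
- spot_point(label, camera): "location" ([x, y, z] in mm, in world coordinates, good to about 4 mm: a listed point, or the origin of a listed thing).
The state is a dict: "time_s": time; "q": joint angles; "joint_velocities": joint speeds; "effort": joint torques, N m; "position": TCP position; "orientation": TCP orientation; "wrist_force": force on the tool from outside, world axes, zero at the start; "torque": the same for the moment, N m; "finger_gap": opening from 0.0 (shut) to 1.0 (fully open).
Only numpy, scipy, OpenCV 4.12 (cv2) and the standard library are available. Lean on these libraries where they do the work, as an engineer would, in place of code of your own. Each camera call takes 0.05 s, during which the arm holds its last target.

TASK

Fit the slide warmer's control board: lift it out of its black tray, where only its short ends are free for the fingers, and lay it flat on the bench and let go. Take it again by its long sides, as the base leaves room only there, and set it over the four barbed posts in the open grey base with its plug header at the cut-out in the wall; press it down until all four posts have clicked through and it sits fully home on its supports, then let go. Leave the cover, the screwdriver and the cup of screws where they are.

Things in the scene. Friction and masses are not known exactly. Their poses are not given: they have to be found in the camera images.
- board_centre (a point): Middle of the green control board, half-way through its 2.4 mm thickness. Board 66 mm (its x) x 56 mm (its y), 0.1 kg, z up. Below it two black socket strips stick out 7 mm at x = +-15 mm (y -19..19) and serve as feet: this point is 8.2 mm up on the bench, 11.2 mm in the tray. Grasp it by its edges.
- plug (a point): Black plug header on the board's -x short end, 9.5 x 26 mm, 8 mm high; point at its top. A chip 16 x 12 x 2.6 mm is near the board's middle, parts up to 6 mm high at x = 11..21 mm. Along both long edges, midway between the holes (y = +-15..28 mm, x = -15..15), the board is bare: press there, not on the post tips.
- tray: Black moulded tray, 140 mm (x) x 82 mm (y) x 22 mm, fixed; origin on the bench under its middle. The board lies in its middle, axes parallel (within 2 mm), feet on the 3 mm floor. Walls stand 2 mm from the board's long sides and 10 mm above it. Past each short end (+x, -x) is a finger bay 34 mm long, 42 mm wide, floor at 3 mm, closed by a 15 mm rim.
- base: Open grey base of a slide warmer, 84 mm (x) x 164 mm (y), walls 38 mm high, fixed; origin on the bench under its middle. Inner floor 6 mm up. Front wall (-x) has a cut-out 34 mm wide down to 17 mm height. A black power supply 32 mm high fills y = 54..74 mm. The fitted board's short ends are 6 mm from the walls; beside its long sides 38 mm are free.
- nest (a point): Where the middle of the fitted board's underside comes: amid the four posts, level with their shoulders, 20 mm above the bench, 12 mm to -y from the base's middle; axes of the base. The board's +x goes along this +x (plug header at the cut-out in the -x wall).
- post0 (a point): Barbed nylon post, nest x, y = -26, -21 mm; point on its 9.6 mm wide shoulder, 20 mm above the bench. Above is a split post: core 4.4 mm, sprung barbs widest (9 mm) 4.4 to 4.9 mm up, tip 3 mm wide 10.5 mm up. A hole rests on the barbs about 6 mm above the shoulder; 3 to 6 N per post squeezes them through, then they spring out over the board (about 1 mm play).
- hole0 (a point): Centre of the board's 7 mm hole for post0, on the board's underside, at x, y = (-26, -21) mm from its middle; 0 mm above post0 when home.
- post1 (a point): Barbed post like post0, at nest x, y = (26, -21) mm; point at the centre of its shoulder.
- hole1 (a point): Centre of the board's 7 mm hole for post1, on the board's underside, at x, y = (26, -21) mm from its middle; 0 mm above post1 when home.
- post2 (a point): Barbed post like post0, at nest x, y = (26, 21) mm; point at the centre of its shoulder.
- hole2 (a point): Centre of the board's 7 mm hole for post2, on the board's underside, at x, y = (26, 21) mm from its middle; 0 mm above post2 when home.
- post3 (a point): Barbed post like post0, at nest x, y = (-26, 21) mm; point at the centre of its shoulder.
- hole3 (a point): Centre of the board's 7 mm hole for post3, on the board's underside, at x, y = (-26, 21) mm from its middle; 0 mm above post3 when home.
- cover_centre (a point): Bystander: the warmer's cover, 84 x 164 x 15 mm (knob 21 mm high), lying right way up at the back; point at its middle, 7 mm up.
- screwdriver_grip (a point): Bystander: black-handled screwdriver, 150 mm long, 26 mm thick, lying crosswise near the bench's front edge; point in its handle, 30 mm from the middle, 13 mm up.
- screw_cup: Bystander: small white cup with the cover's screws, 58 mm wide, 32 mm high, standing at the back; origin at the centre of its underside.
There are look-alikes about, which are no part of the job. There is more than one size of the part that bears board_centre; the job needs the larger.

How it is judged:
By the outcome, as a careful person would: the job done as asked, in the order asked, and still so for the second after the job is handed in, with the robot touching nothing.
It also fails if it takes over 64 s, if anything falls off the work surface, if the arm or the gripper's body presses on something with over 40 N, if the wrist force passes 120 N, or if a joint passes its speed limit or range.

## Working session

There is one attempt and no reset: what is moved stays moved. The work goes in short steps, Python scripts to look and compute and a tool call to move; the robot and the scene stay as the last step left them, time stands still between calls to the robot, and variables do not carry over. Pictures are saved under pics/ and viewed, and the job is handed in when it is done.

Besides the shell and the picture viewer there is one more tool, called after "Call:" as name([rows], argument=value, ...), one row to a line, values as JSON. send_rows: Moves the arm, as the interface text tells. Shifts and turns lie within -1 to 1; 1 stands for 0.15 m of shift or pi rad of turn. Its arguments: {"type":"object","properties":{"steps":{"type":"array","items":{"type":"object","properties":{"dx":{"type":"number","minimum":-1,"maximum":1},"dy":{"type":"number","minimum":-1,"maximum":1},"dz":{"type":"number","minimum":-1,"maximum":1},"ax":{"type":"number","minimum":-1,"maximum":1},"ay":{"type":"number","minimum":-1,"maximum":1},"az":{"type":"number","minimum":-1,"maximum":1},"jaw":{"type":"number"}}}},"newtons":{"type":"number"}},"required":["steps"]}

```bash
mkdir -p pics; cat > h.py <<'E'
from bench import *
import numpy as np, cv2
def cam(n):
    m=camera_model(n); f=210/np.tan(np.radians(m['fov_y'])/2)
    K=np.array([[f,0,m['cx']],[0,f,m['cy']],[0,0,1]]); return K,np.array(m['dist_coeffs'],float),np.array(m['world_from_camera'])
def px2w(n,uv,depth=None,z=None):
    K,D,T=cam(n); uv=np.array(uv,float).reshape(-1,1,2)
    p=cv2.undistortPoints(uv,K,D).reshape(-1,2)
    r=np.c_[p[:,0],-p[:,1],-np.ones(len(p))]
    if depth is not None: 
        c=r*np.array(depth).reshape(-1,1); return c@T[:3,:3].T+T[:3,3]
    d=r@T[:3,:3].T; s=(z-T[2,3])/d[:,2]; return T[:3,3]+d*s[:,None]
def w2px(n,P):
    K,D,T=cam(n); P=np.array(P,float).reshape(-1,3)
    c=(P-T[:3,3])@T[:3,:3]; c=c*[1,-1,-1]
    return cv2.projectPoints(c,np.zeros(3),np.zeros(3),K,D)[0].reshape(-1,2)
def cloud(n,d):
    v,u=np.mgrid[0:420,0:560]; P=px2w(n,np.c_[u.ravel(),v.ravel()],d.ravel()).reshape(420,560,3); P[d==0]=np.nan; return P
def save(n,img,s=1): cv2.imwrite('pics/'+n+'.png',cv2.cvtColor(cv2.resize(img,None,fx=s,fy=s,interpolation=cv2.INTER_CUBIC),cv2.COLOR_RGB2BGR))
E
python3 - <<'E'
from h import *
for n in ('scene','top'):
    p,d=capture(n); save(n+'0',p,1.4); np.savez('/tmp/%s0.npz'%n,p=p,d=d)
    m=camera_model(n);print(n,m['fov_y'],m['dist_coeffs'],np.round(m['world_from_camera'],3).tolist())
    for l in ('board_centre','tray','base','nest'):
        print(l,[(np.round(o['location']).tolist(),round(o['confidence'],2)) for o in spot_point(l,n)])
print(get_state())
E
```

```text
scene 56.96311533919711 [-0.00346275  0.          0.          0.          0.        ] [[0.899, 0.242, -0.365, 242.131], [-0.438, 0.499, -0.748, -637.353], [0.001, 0.833, 0.554, 536.719], [0.0, 0.0, 0.0, 1.0]]
board_centre [([519.0, 187.0, 10.0], 0.7), ([401.0, 158.0, 8.0], 0.66), ([540.0, 214.0, 10.0], 0.49)]
tray [([537.0, 206.0, -0.0], 0.7), ([563.0, 239.0, 8.0], 0.58)]
base [([557.0, -214.0, 2.0], 0.6), ([513.0, 231.0, 10.0], 0.5), ([512.0, 204.0, 19.0], 0.21)]
nest [([558.0, -222.0, 20.0], 0.73), ([714.0, 40.0, 9.0], 0.58), ([521.0, 192.0, 10.0], 0.4)]
top 52.43769748764359 [-0.02914115  0.          0.          0.          0.        ] [[0.004, 0.995, -0.098, 483.117], [-1.0, 0.002, -0.02, -4.22], [-0.02, 0.098, 0.995, 895.693], [0.0, 0.0, 0.0, 1.0]]
board_centre [([399.0, 156.0, 8.0], 0.9), ([544.0, 214.0, 12.0], 0.65)]
tray [([542.0, 213.0, -2.0], 0.95), ([555.0, -222.0, 21.0], 0.74)]
base [([548.0, -211.0, -3.0], 0.71), ([542.0, 212.0, -2.0], 0.41), ([583.0, -240.0, 18.0], 0.41)]
nest [([555.0, -222.0, 21.0], 0.92), ([715.0, 42.0, 6.0], 0.33)]
{'time_s': 0.5, 'q': array([ 1.22401126e+00,  3.19615808e-01,  1.56455592e+00,  3.91281261e-06,
        1.25738431e+00, -1.99829597e-02]), 'joint_velocities': array([-7.74770911e-05, -4.85647406e-04, -7.79475689e-04, -1.07902437e-03,
       -1.80245752e-04, -1.00009527e-03]), 'effort': array([-2.44267212e-04, -4.11993098e+01, -2.32041514e+01,  7.26344087e-02,
        3.83966323e-02, -2.39009665e-05]), 'position': array([184.57132689, 544.56649674, 213.9451045 ]), 'orientation': array([ 3.14155598e+00, -2.98996241e-06,  2.81478934e+00]), 'wrist_force': array([ 0.79638021, -0.44473578,  0.32869033]), 'torque': array([-0.02947931, -0.04412347,  0.02974316]), 'finger_gap': 0.9988898615043726}
```

View pics/top0.png

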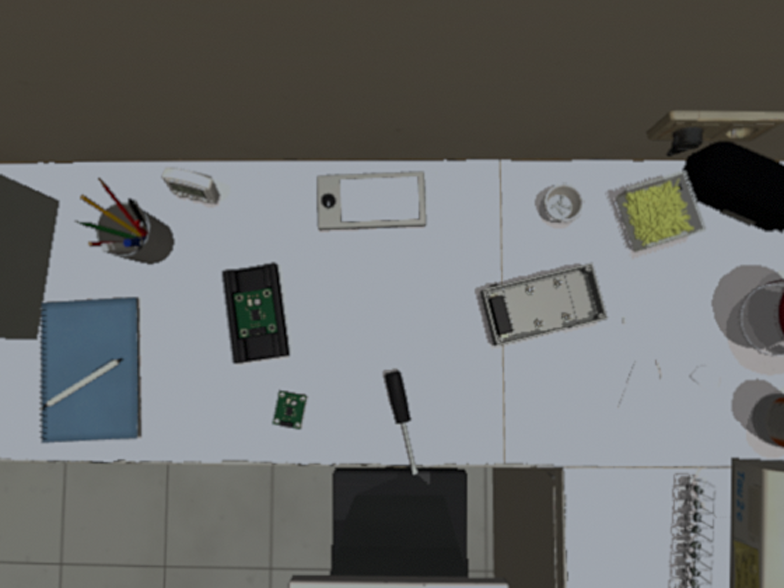

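View pics/scene0.png

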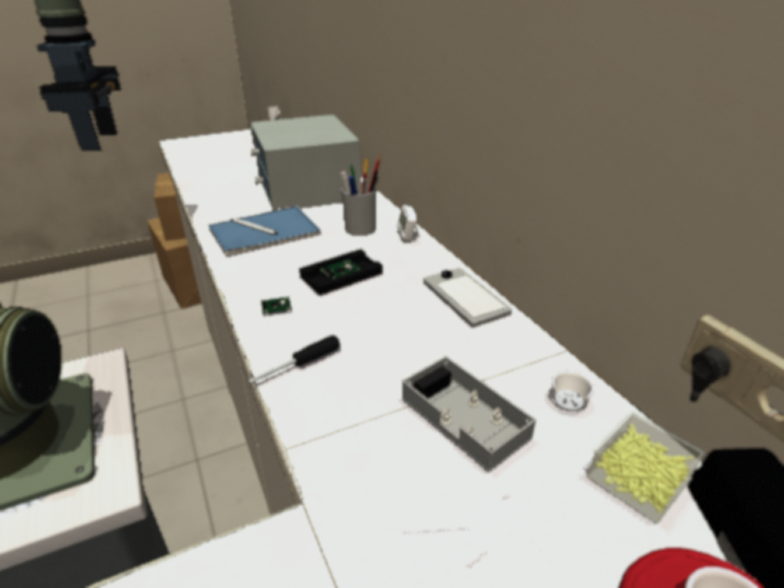

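```bash
python3 - <<'E'
from h import *
for n in ('scene','top'):
    z=np.load('/tmp/%s0.npz'%n); p,d=z['p'],z['d']
    if n=='top':
        a=p[170:315,150:240]; b=p[180:255,330:440]
    else: a=p[170:230,180:280]; b=p[250:340,280:390]
    b2=np.zeros((600,0,3),np.uint8)
    save(n+'_tray',a,4 if n=='top' else 7); save(n+'_base',b,7)
z=np.load('/tmp/top0.npz'); P=cloud('top',z['d'])
def rect(mask,name):
    m=cv2.morphologyEx(mask.astype(np.uint8),cv2.MORPH_OPEN,np.ones((2,2)))
    pts=P[m>0]; r=cv2.minAreaRect(pts[:,:2].astype(np.float32)); print(name,len(pts),r, np.nanmedian(pts[:,2]))
Z=P[...,2]
tr=np.zeros(Z.shape,bool); tr[180:265,150:215]=1
print('bench z',np.nanmedian(Z[200:250,215:300]), Z[150:170,210:215].mean())
rect(tr&(Z>8),'tray>8')
rect(tr&(Z>18)&(Z<26),'tray>18')
bs=np.zeros(Z.shape,bool); bs[182:252,335:440]=1
rect(bs&(Z>25),'base>25')
sc=np.load('/tmp/scene0.npz');P=cloud('scene',sc['d']);Z=P[...,2]
print('scene bench z',np.nanmedian(Z[240:250,225:240]))
bs=np.zeros(Z.shape,bool); bs[250:340,280:390]=1
rect(bs&(Z>25),'base>25')
tr=np.zeros(Z.shape,bool); tr[172:215,205:280]=1
rect(tr&(Z>8),'tray>8')
E
```

```text
bench z -0.29540125063459755 -0.4850949617760398
tray>8 2053 ((nan, nan), (0.0, 0.0), 0.0) 16.637770616728744
tray>18 1066 ((538.5552368164062, 215.08084106445312), (138.9962921142578, 86.21829986572266), 8.594526290893555) 21.73644022601627
base>25 838 ((553.6638793945312, -218.63934326171875), (88.35529327392578, 181.34527587890625), 13.245538711547852) 32.26196363951607
scene bench z 23.344071783246477
base>25 1419 ((566.4109497070312, -207.67031860351562), (117.9538803100586, 163.10635375976562), 15.311678886413574) 31.54634398649273
tray>8 948 ((549.7388305664062, 216.6165313720703), (162.7783203125, 94.30625915527344), 11.281405448913574) 15.02678208444911
```

View pics/top_tray.png

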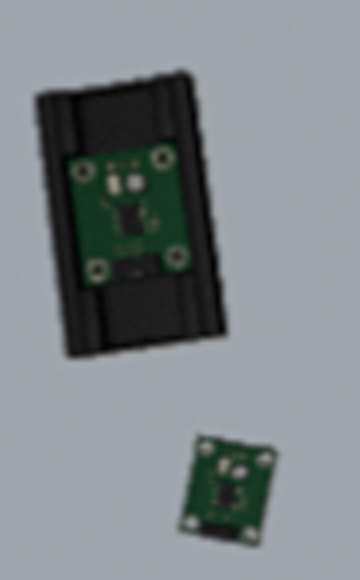

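View pics/top_base.png

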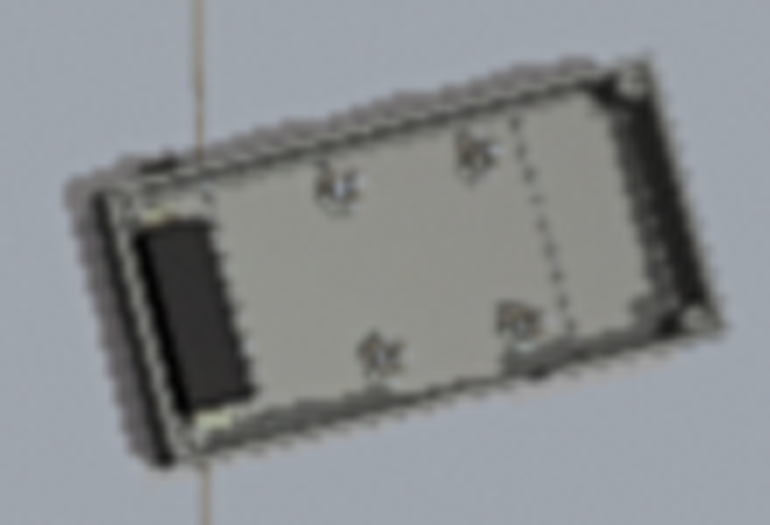

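View pics/scene_base.png

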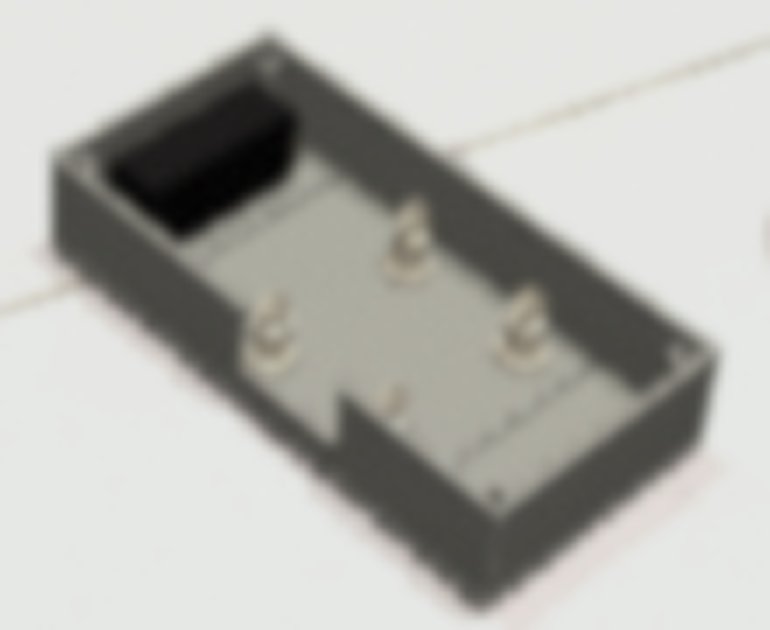

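View pics/scene_tray.png

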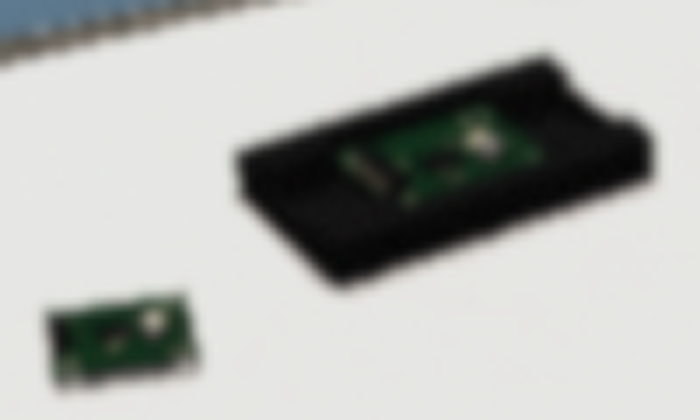

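```bash
cat >> h.py <<'E'
from scipy.optimize import least_squares
def pose_pts(x,y,th,L):
    L=np.array(L,float); c,s=np.cos(th),np.sin(th)
    return np.c_[x+c*L[:,0]-s*L[:,1], y+s*L[:,0]+c*L[:,1], L[:,2]]
def fit(obs,x0):
    # obs: list (cam, L(N,3 with world z), uv)
    f=lambda v: np.concatenate([(w2px(n,pose_pts(*v,L))-uv).ravel() for n,L,uv in obs])
    r=least_squares(f,x0,loss='soft_l1'); return r.x, r.fun.reshape(-1,2)
def unc(xy,off,s): return np.array(off)+(np.array(xy,float)+.5)/s-.5
E
python3 - <<'E'
from h import *
H=[(26,21),(26,-21),(-26,21),(-26,-21)]
L=[(a,b,12.4) for a,b in H]
uv=unc([(84,172),(162,158),(97,270),(178,257)],(150,170),4)
v,r=fit([('top',L,uv)],[540,213,.15]); print('board',v,np.degrees(v[2]),r.round(2).tolist())
# base origin; posts
Lp=[(26,21-12,30.5),(26,-21-12,30.5),(-26,21-12,30.5),(-26,-21-12,30.5)]
ut=unc([(340,185),(478,152),(380,352),(520,320)],(330,180),7)
v1,r=fit([('top',Lp,ut)],[555,-215,.23]); print('base posts top',v1,r.round(2).tolist())
us=unc([(415,203),(530,290),(277,300)],(280,250),7)
v2,r=fit([('scene',Lp[:3],us)],[555,-215,.23]); print('base posts scene',v2,r.round(2).tolist())
C=[(42,82,38),(42,-82,38),(-42,82,38),(-42,-82,38)]
uc=unc([(268,38),(715,352),(58,155),(490,520)],(280,250),7)
v3,r=fit([('scene',C,uc)],[555,-215,.23]); print('base corn scene',v3,r.round(2).tolist())
for n,off,s,f in(('top',(330,180),7,'top_base'),('scene',(280,250),7,'scene_base')):
    im=cv2.imread('pics/%s.png'%f)
    for vv,col in((v1,(0,0,255)),(v3,(0,200,0))):
        A=lambda Q:(((w2px(n,pose_pts(*vv,Q))-off+.5)*s-.5)*16).astype(int)
        for z in(38,0):
            q=A([(42,82,z),(42,-82,z),(-42,-82,z),(-42,82,z)]); cv2.polylines(im,[q.reshape(-1,1,2)],True,col,1,cv2.LINE_AA,4)
        for p in A(Lp): cv2.circle(im,tuple(int(k) for k in p),5*16,col,1,cv2.LINE_AA,4)
    cv2.imwrite('pics/%s_ov.png'%f,im)
im=cv2.imread('pics/top_tray.png')
A=lambda Q:(((w2px('top',pose_pts(*v,Q))-(150,170)+.5)*4-.5)*16).astype(int)
for Q in ([(33,28,12.4),(33,-28,12.4),(-33,-28,12.4),(-33,28,12.4)],[(70,41,22),(70,-41,22),(-70,-41,22),(-70,41,22)]):
    cv2.polylines(im,[A(Q).reshape(-1,1,2)],True,(0,0,255),1,cv2.LINE_AA,4)
for p in A(L): cv2.circle(im,tuple(int(k) for k in p),14*16,(0,255,255),1,cv2.LINE_AA,4)
cv2.imwrite('pics/top_tray_ov.png',im)
E
```

```text
board [5.41047477e+02 2.13257492e+02 1.71225931e-01] 9.810523197677696 [[-0.08, -0.01], [0.11, 0.12], [0.2, 0.0], [-0.23, -0.12]]
base posts top [ 5.53619198e+02 -2.04686177e+02  2.21891245e-01] [[-0.34, -0.62], [-0.0, -0.38], [0.08, 0.46], [0.25, 0.51]]
base posts scene [ 5.53257922e+02 -2.11303029e+02  2.65557743e-01] [[-0.44, 0.45], [0.37, -0.0], [0.04, -0.42]]
base corn scene [ 5.51690352e+02 -2.11234073e+02  2.28625908e-01] [[0.09, -1.15], [0.83, 0.38], [-1.94, -0.24], [0.1, 0.18]]
```

View pics/top_base_ov.png

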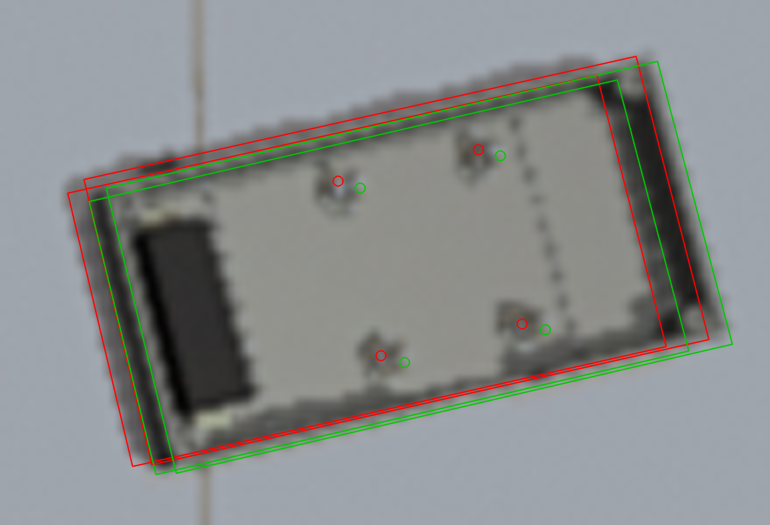

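View pics/scene_base_ov.png

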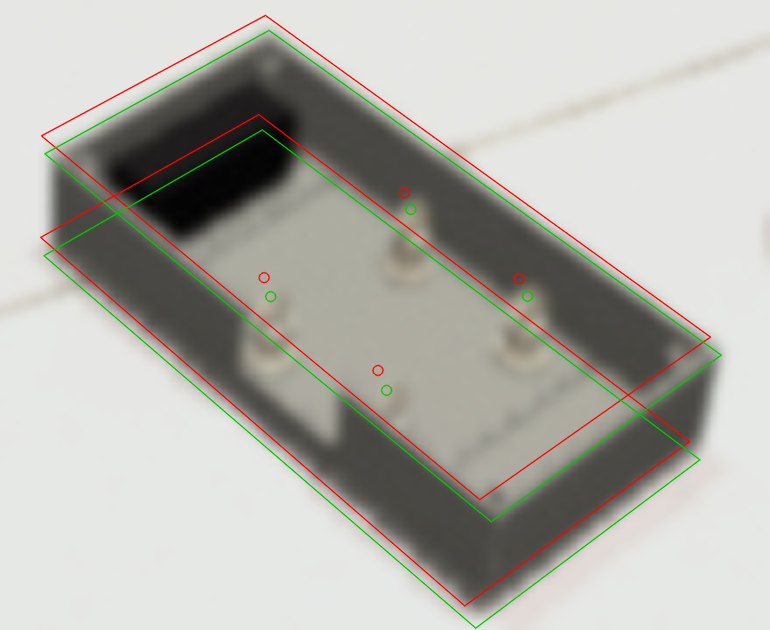

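View pics/top_tray_ov.png

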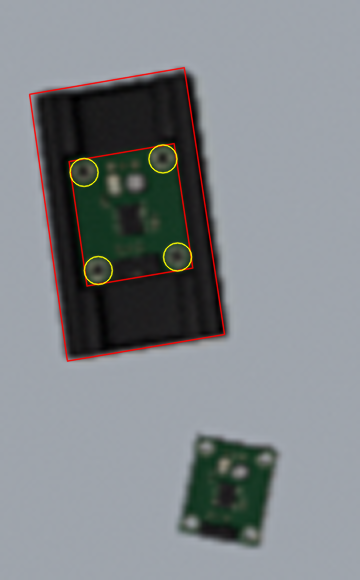

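```bash
cat >> h.py <<'E'
def plan(x,y,z,yaw,n=None,vmax=45):
    s=get_state(); p=np.array(s['position']); ps=s['orientation'][2]
    print('t',s['time_s'],'now',p.round(1),np.round(s['orientation'],3),'gap',round(s['finger_gap']*91,1),'F',np.round(s['wrist_force'],1))
    dpsi=(yaw-ps+np.pi)%(2*np.pi)-np.pi
    d=np.array([x,y,z])-p
    k=max(1,int(np.ceil(np.linalg.norm(d)/vmax)),int(np.ceil(abs(dpsi)/.145))) if n is None else n
    for i in range(k):
        a=ps+dpsi*i/k; w=d/k/150
        print({'dx':round(w[0]*np.cos(a)+w[1]*np.sin(a),3),'dy':round(w[0]*np.sin(a)-w[1]*np.cos(a),3),'dz':round(-w[2],3),'az':round(-dpsi/k/np.pi,4)})
E
python3 -c "
from h import *
plan(541,213.3,110,1.742)"
```

```text
t 0.5 now [184.6 544.6 213.9] [ 3.142 -0.     2.815] gap 90.9 F [ 0.8 -0.4  0.3]
{'dx': np.float64(-0.247), 'dy': np.float64(-0.111), 'dz': np.float64(0.058), 'az': np.float64(0.0285)}
{'dx': np.float64(-0.256), 'dy': np.float64(-0.088), 'dz': np.float64(0.058), 'az': np.float64(0.0285)}
{'dx': np.float64(-0.262), 'dy': np.float64(-0.065), 'dz': np.float64(0.058), 'az': np.float64(0.0285)}
{'dx': np.float64(-0.267), 'dy': np.float64(-0.041), 'dz': np.float64(0.058), 'az': np.float64(0.0285)}
{'dx': np.float64(-0.27), 'dy': np.float64(-0.017), 'dz': np.float64(0.058), 'az': np.float64(0.0285)}
{'dx': np.float64(-0.27), 'dy': np.float64(0.007), 'dz': np.float64(0.058), 'az': np.float64(0.0285)}
{'dx': np.float64(-0.269), 'dy': np.float64(0.031), 'dz': np.float64(0.058), 'az': np.float64(0.0285)}
{'dx': np.float64(-0.265), 'dy': np.float64(0.055), 'dz': np.float64(0.058), 'az': np.float64(0.0285)}
{'dx': np.float64(-0.259), 'dy': np.float64(0.078), 'dz': np.float64(0.058), 'az': np.float64(0.0285)}
{'dx': np.float64(-0.251), 'dy': np.float64(0.101), 'dz': np.float64(0.058), 'az': np.float64(0.0285)}
{'dx': np.float64(-0.241), 'dy': np.float64(0.123), 'dz': np.float64(0.058), 'az': np.float64(0.0285)}
{'dx': np.float64(-0.229), 'dy': np.float64(0.144), 'dz': np.float64(0.058), 'az': np.float64(0.0285)}
```

Two green boards could be mistaken for the one I want. One lies in the black tray (top px ~(183,223)), the other is loose on the bench (~(207,292)). I choose the one in the tray: its holes fit the 52 x 42 mm pattern to 0.2 px, the loose one is visibly smaller, and the crop shows its plug at -x.

Call:
send_rows([
  {"dx": -0.247, "dy": -0.111, "dz": 0.03, "az": 0.0285, "jaw": -1},
  {"dx": -0.256, "dy": -0.088, "dz": 0.03, "az": 0.0285},
  {"dx": -0.262, "dy": -0.065, "dz": 0.03, "az": 0.0285},
  {"dx": -0.267, "dy": -0.041, "dz": 0.04, "az": 0.0285},
  {"dx": -0.27, "dy": -0.017, "dz": 0.05, "az": 0.0285},
  {"dx": -0.27, "dy": 0.007, "dz": 0.06, "az": 0.0285},
  {"dx": -0.269, "dy": 0.031, "dz": 0.06, "az": 0.0285},
  {"dx": -0.265, "dy": 0.055, "dz": 0.07, "az": 0.0285},
  {"dx": -0.259, "dy": 0.078, "dz": 0.08, "az": 0.0285},
  {"dx": -0.251, "dy": 0.101, "dz": 0.08, "az": 0.0285},
  {"dx": -0.241, "dy": 0.123, "dz": 0.08, "az": 0.0285},
  {"dx": -0.229, "dy": 0.144, "dz": 0.08, "az": 0.0285},
])

```text
invalid input at $.steps[0]: expected keys dx, dy, dz, ax, ay, az, jaw
```

```bash
python3 -c "
from h import *
plan(541,213.3,50,1.742)
p,d=capture('scene');save('s1',p[100:260,120:330],3.5)"
```

```text
t 0.5 now [184.6 544.6 213.9] [ 3.142 -0.     2.815] gap 90.9 F [ 0.8 -0.4  0.3]
{'dx': np.float64(-0.247), 'dy': np.float64(-0.111), 'dz': np.float64(0.091), 'az': np.float64(0.0285)}
{'dx': np.float64(-0.256), 'dy': np.float64(-0.088), 'dz': np.float64(0.091), 'az': np.float64(0.0285)}
{'dx': np.float64(-0.262), 'dy': np.float64(-0.065), 'dz': np.float64(0.091), 'az': np.float64(0.0285)}
{'dx': np.float64(-0.267), 'dy': np.float64(-0.041), 'dz': np.float64(0.091), 'az': np.float64(0.0285)}
{'dx': np.float64(-0.27), 'dy': np.float64(-0.017), 'dz': np.float64(0.091), 'az': np.float64(0.0285)}
{'dx': np.float64(-0.27), 'dy': np.float64(0.007), 'dz': np.float64(0.091), 'az': np.float64(0.0285)}
{'dx': np.float64(-0.269), 'dy': np.float64(0.031), 'dz': np.float64(0.091), 'az': np.float64(0.0285)}
{'dx': np.float64(-0.265), 'dy': np.float64(0.055), 'dz': np.float64(0.091), 'az': np.float64(0.0285)}
{'dx': np.float64(-0.259), 'dy': np.float64(0.078), 'dz': np.float64(0.091), 'az': np.float64(0.0285)}
{'dx': np.float64(-0.251), 'dy': np.float64(0.101), 'dz': np.float64(0.091), 'az': np.float64(0.0285)}
{'dx': np.float64(-0.241), 'dy': np.float64(0.123), 'dz': np.float64(0.091), 'az': np.float64(0.0285)}
{'dx': np.float64(-0.229), 'dy': np.float64(0.144), 'dz': np.float64(0.091), 'az': np.float64(0.0285)}
```

All keys are needed in each row.

Call:
send_rows([
  {"dx": -0.247, "dy": -0.111, "dz": 0.03, "ax": 0, "ay": 0, "az": 0.0285, "jaw": -1},
  {"dx": -0.256, "dy": -0.088, "dz": 0.03, "ax": 0, "ay": 0, "az": 0.0285, "jaw": -1},
  {"dx": -0.262, "dy": -0.065, "dz": 0.03, "ax": 0, "ay": 0, "az": 0.0285, "jaw": -1},
  {"dx": -0.267, "dy": -0.041, "dz": 0.04, "ax": 0, "ay": 0, "az": 0.0285, "jaw": -1},
  {"dx": -0.27, "dy": -0.017, "dz": 0.05, "ax": 0, "ay": 0, "az": 0.0285, "jaw": -1},
  {"dx": -0.27, "dy": 0.007, "dz": 0.06, "ax": 0, "ay": 0, "az": 0.0285, "jaw": -1},
  {"dx": -0.269, "dy": 0.031, "dz": 0.06, "ax": 0, "ay": 0, "az": 0.0285, "jaw": -1},
  {"dx": -0.265, "dy": 0.055, "dz": 0.07, "ax": 0, "ay": 0, "az": 0.0285, "jaw": -1},
  {"dx": -0.259, "dy": 0.078, "dz": 0.08, "ax": 0, "ay": 0, "az": 0.0285, "jaw": -1},
  {"dx": -0.251, "dy": 0.101, "dz": 0.08, "ax": 0, "ay": 0, "az": 0.0285, "jaw": -1},
  {"dx": -0.241, "dy": 0.123, "dz": 0.08, "ax": 0, "ay": 0, "az": 0.0285, "jaw": -1},
  {"dx": -0.229, "dy": 0.144, "dz": 0.08, "ax": 0, "ay": 0, "az": 0.0285, "jaw": -1},
])

```text
time_s: 1.75
position: [547.8, 201.4, 109.3]
orientation: [3.133, -0.009, 1.706]
wrist_force: [1.1, 0.9, 0.1]
finger_gap: 1.004
```

```bash
python3 -c "
from h import *
plan(541,213.3,50,1.742)
p,d=capture('scene');save('s1',p[100:260,120:330],3.5)
"
```

```text
t 1.75 now [547.8 201.4 109.3] [ 3.133 -0.009  1.706] gap 91.3 F [1.1 0.9 0.1]
{'dx': np.float64(0.042), 'dy': np.float64(-0.017), 'dz': np.float64(0.198), 'az': np.float64(-0.0057)}
{'dx': np.float64(0.043), 'dy': np.float64(-0.016), 'dz': np.float64(0.198), 'az': np.float64(-0.0057)}
```

View pics/s1.png

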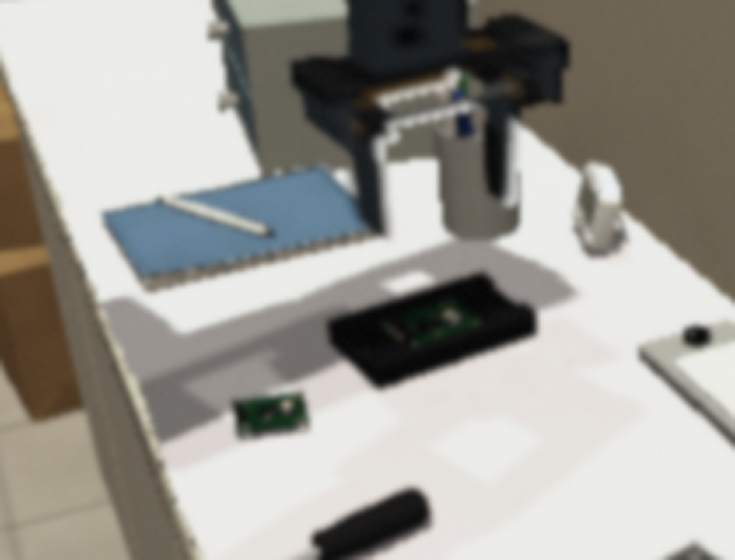

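```bash
cat >> h.py <<'E'
from scipy.spatial.transform import Rotation as Ro
def plan(x,y,z,yaw,n=None,vmax=45,jaw=None):
    s=get_state(); p=np.array(s['position']); R=Ro.from_euler('xyz',s['orientation']); Rt=Ro.from_euler('xyz',[np.pi,0,yaw])
    print('t',s['time_s'],'now',p.round(1),np.round(s['orientation'],3),'gap',round(s['finger_gap']*91,1),'F',np.round(s['wrist_force'],1),'q6',round(s['q'][5],2))
    rv=(R.inv()*Rt).as_rotvec(); d=np.array([x,y,z])-p
    k=max(1,int(np.ceil(np.linalg.norm(d)/vmax)),int(np.ceil(np.linalg.norm(rv)/.145))) if n is None else n
    for i in range(k):
        Ri=R*Ro.from_rotvec(rv*i/k); w=Ri.inv().apply(d/k)/150; a=rv/k/np.pi
        print('{"dx": %.3f, "dy": %.3f, "dz": %.3f, "ax": %.4f, "ay": %.4f, "az": %.4f, "jaw": -1}'%(*w,*a))
E
python3 -c "
from h import *
plan(541,213.3,50,1.742)"
```

```text
t 1.8 now [551.6 196.8 107.2] [ 3.132 -0.005  1.701] gap 90.9 F [ 3.4 -2.9 -0.9] q6 0.19
{"dx": 0.058, "dy": -0.030, "dz": 0.191, "ax": 0.0016, "ay": -0.0007, "az": -0.0066, "jaw": -1}
{"dx": 0.059, "dy": -0.027, "dz": 0.191, "ax": 0.0016, "ay": -0.0007, "az": -0.0066, "jaw": -1}
```

Call:
send_rows([
  {"dx": 0.07, "dy": -0.05, "dz": 0.19, "ax": 0.0016, "ay": -0.0007, "az": -0.0066, "jaw": -1},
  {"dx": 0.04, "dy": -0.025, "dz": 0.18, "ax": 0.0016, "ay": -0.0007, "az": -0.0066, "jaw": -1},
  {"dx": 0, "dy": 0, "dz": 0, "ax": 0, "ay": 0, "az": 0, "jaw": -1},
])

```text
time_s: 2.1
position: [541.4, 209.4, 50.1]
orientation: [3.14, -0.0, 1.737]
wrist_force: [-0.3, -0.8, 0.4]
finger_gap: 0.998
```

```bash
python3 -c "
from h import *
plan(541,213.3,24,1.742)
p,d=capture('scene');save('s2',p[130:240,160:300],5)
p,d=capture('top');save('t2',p[150:290,130:260],4)
"
```

```text
t 2.1 now [541.4 209.4  50.1] [ 3.14  -0.     1.737] gap 90.9 F [-0.3 -0.8  0.4] q6 0.18
{"dx": 0.026, "dy": 0.001, "dz": 0.174, "ax": 0.0005, "ay": -0.0000, "az": -0.0015, "jaw": -1}
```

View pics/s2.png

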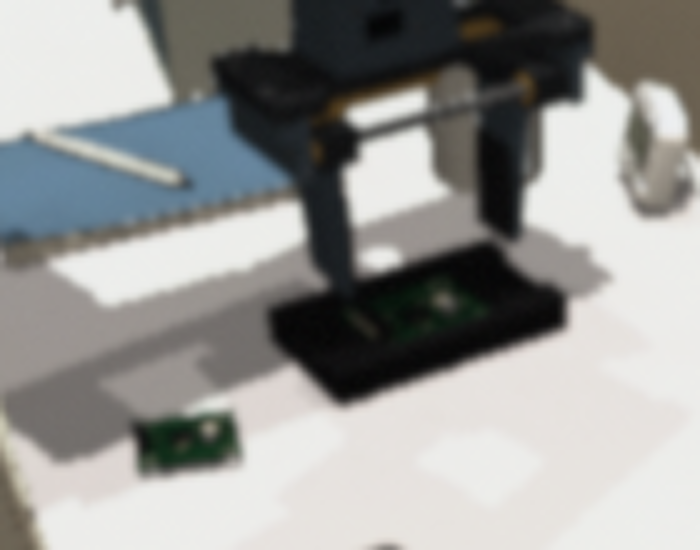

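View pics/t2.png

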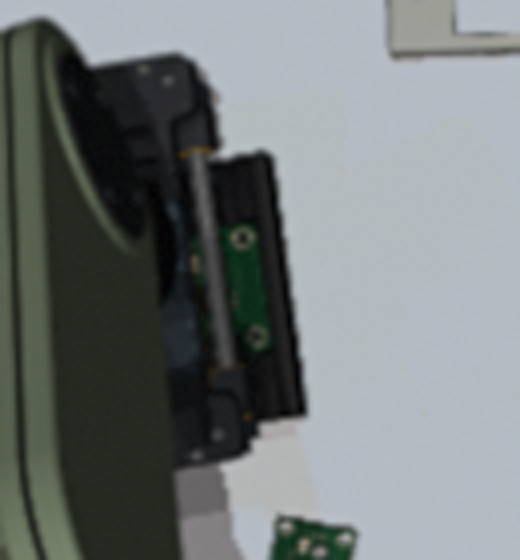

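Call:
send_rows([
  {"dx": 0.026, "dy": 0.001, "dz": 0.06, "ax": 0.0005, "ay": 0, "az": -0.0015, "jaw": -1},
  {"dx": 0, "dy": 0, "dz": 0.11, "ax": 0, "ay": 0, "az": 0, "jaw": -1},
  {"dx": 0, "dy": 0, "dz": 0, "ax": 0, "ay": 0, "az": 0, "jaw": -1},
])

```text
time_s: 2.5
position: [546.5, 216.0, 31.3]
orientation: [3.126, -0.003, 1.742]
wrist_force: [-0.3, 0.2, -0.0]
finger_gap: 0.999
```

```bash
python3 -c "
from h import *
plan(541,213.3,5,1.742)
"
```

```text
t 2.5 now [546.5 216.   31.3] [ 3.126e+00 -3.000e-03  1.742e+00] gap 90.9 F [-0.3  0.2 -0. ] q6 0.19
{"dx": -0.012, "dy": -0.042, "dz": 0.174, "ax": 0.0049, "ay": -0.0009, "az": 0.0001, "jaw": -1}
```

Call:
send_rows([
  {"dx": -0.012, "dy": -0.042, "dz": 0.05, "ax": 0.0049, "ay": -0.0009, "az": 0, "jaw": -1},
])

```text
time_s: 2.6
position: [542.3, 214.1, 25.4]
orientation: [3.138, -0.001, 1.743]
wrist_force: [0.4, -0.7, 1.0]
finger_gap: 1.0
```

```bash
python3 -c "
from h import *
plan(541,213.3,5,1.742)
plan(541,213.3,5,1.742)
"
```

```text
t 2.6 now [542.3 214.1  25.4] [ 3.138e+00 -1.000e-03  1.743e+00] gap 91.0 F [ 0.4 -0.7  1. ] q6 0.18
{"dx": -0.004, "dy": -0.010, "dz": 0.136, "ax": 0.0013, "ay": -0.0003, "az": 0.0002, "jaw": -1}
t 2.6 now [542.3 214.1  25.4] [ 3.138e+00 -1.000e-03  1.743e+00] gap 91.0 F [ 0.4 -0.7  1. ] q6 0.18
{"dx": -0.004, "dy": -0.010, "dz": 0.136, "ax": 0.0013, "ay": -0.0003, "az": 0.0002, "jaw": -1}
```

Call:
send_rows([
  {"dx": -0.004, "dy": -0.01, "dz": 0.06, "ax": 0.0013, "ay": -0.0003, "az": 0, "jaw": -1},
])

```text
time_s: 2.7
position: [540.9, 213.3, 16.8]
orientation: [3.141, 0.0, 1.743]
wrist_force: [0.4, -0.0, 0.1]
finger_gap: 1.0
```

```bash
python3 -c "
from h import *
plan(541,213.3,5,1.742)
"
```

```text
t 2.7 now [540.9 213.3  16.8] [3.141 0.    1.743] gap 91.0 F [ 0.4 -0.   0.1] q6 0.18
{"dx": 0.000, "dy": 0.001, "dz": 0.078, "ax": 0.0001, "ay": 0.0000, "az": 0.0003, "jaw": -1}
```

Call:
send_rows([
  {"dx": 0, "dy": 0, "dz": 0.04, "ax": 0, "ay": 0, "az": 0, "jaw": -1},
  {"dx": 0, "dy": 0, "dz": 0.03, "ax": 0, "ay": 0, "az": 0, "jaw": -1},
])

```text
time_s: 2.9
position: [540.8, 213.2, 5.6]
orientation: [3.141, -0.0, 1.743]
wrist_force: [0.1, -0.0, -0.8]
finger_gap: 1.002
```

```bash
python3 -c "
from h import *
plan(541,213.3,5,1.742)
"
```

```text
t 2.9 now [540.8 213.2   5.6] [ 3.141 -0.     1.743] gap 91.2 F [ 0.1 -0.  -0.8] q6 0.18
{"dx": 0.000, "dy": 0.001, "dz": 0.004, "ax": 0.0001, "ay": -0.0000, "az": 0.0003, "jaw": -1}
```

Call:
send_rows([
  {"dx": 0, "dy": 0, "dz": 0, "ax": 0, "ay": 0, "az": 0, "jaw": 1},
  {"dx": 0, "dy": 0, "dz": 0, "ax": 0, "ay": 0, "az": 0, "jaw": 1},
  {"dx": 0, "dy": 0, "dz": 0, "ax": 0, "ay": 0, "az": 0, "jaw": 1},
  {"dx": 0, "dy": 0, "dz": 0, "ax": 0, "ay": 0, "az": 0, "jaw": 1},
], newtons=25)

```text
time_s: 3.3
position: [540.7, 213.2, 5.0]
orientation: [-3.141, 0.0, 1.743]
wrist_force: [0.1, 0.4, -1.3]
finger_gap: 0.716
```

```bash
python3 -c "
from h import *
plan(541,213.3,45,1.742)
"
```

```text
t 3.3 now [540.7 213.2   5. ] [-3.141  0.     1.743] gap 65.1 F [ 0.1  0.4 -1.3] q6 0.18
{"dx": 0.001, "dy": 0.002, "dz": -0.267, "ax": -0.0001, "ay": 0.0000, "az": 0.0003, "jaw": -1}
```

Call:
send_rows([
  {"dx": 0, "dy": 0, "dz": -0.03, "ax": 0, "ay": 0, "az": 0, "jaw": 1},
  {"dx": 0, "dy": 0, "dz": -0.06, "ax": 0, "ay": 0, "az": 0, "jaw": 1},
  {"dx": 0, "dy": 0, "dz": -0.15, "ax": 0, "ay": 0, "az": 0, "jaw": 1},
  {"dx": 0, "dy": 0, "dz": -0.2, "ax": 0, "ay": 0, "az": 0, "jaw": 1},
  {"dx": 0, "dy": 0, "dz": -0.1, "ax": 0, "ay": 0, "az": 0, "jaw": 1},
])

```text
time_s: 3.8
position: [539.2, 212.5, 88.5]
orientation: [-3.136, 0.001, 1.743]
wrist_force: [0.4, 0.4, -0.8]
finger_gap: 0.715
```

```bash
python3 -c "
from h import *
plan(560,-40,85,1.5708+.226)
p,d=capture('scene');save('s3',p[110:240,160:300],5)
"
```

```text
t 3.8 now [539.2 212.5  88.5] [-3.136e+00  1.000e-03  1.743e+00] gap 65.0 F [ 0.4  0.4 -0.8] q6 0.18
{"dx": -0.280, "dy": -0.025, "dz": 0.004, "ax": -0.0003, "ay": 0.0000, "az": -0.0029, "jaw": -1}
{"dx": -0.280, "dy": -0.028, "dz": 0.004, "ax": -0.0003, "ay": 0.0000, "az": -0.0029, "jaw": -1}
{"dx": -0.280, "dy": -0.030, "dz": 0.004, "ax": -0.0003, "ay": 0.0000, "az": -0.0029, "jaw": -1}
{"dx": -0.280, "dy": -0.033, "dz": 0.004, "ax": -0.0003, "ay": 0.0000, "az": -0.0029, "jaw": -1}
{"dx": -0.279, "dy": -0.035, "dz": 0.004, "ax": -0.0003, "ay": 0.0000, "az": -0.0029, "jaw": -1}
{"dx": -0.279, "dy": -0.038, "dz": 0.004, "ax": -0.0003, "ay": 0.0000, "az": -0.0029, "jaw": -1}
```

View pics/s3.png

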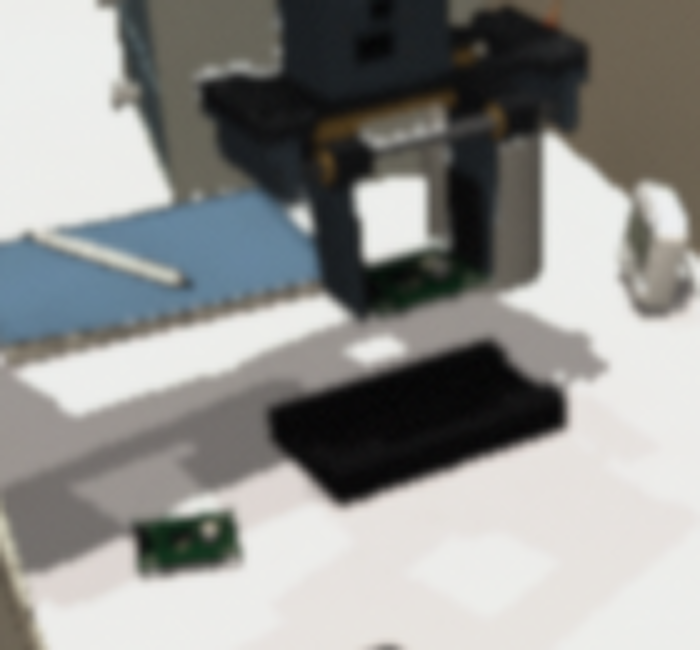

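Call:
send_rows([
  {"dx": -0.12, "dy": -0.015, "dz": 0, "ax": 0, "ay": 0, "az": -0.002, "jaw": 1},
  {"dx": -0.24, "dy": -0.03, "dz": 0, "ax": 0, "ay": 0, "az": -0.003, "jaw": 1},
  {"dx": -0.29, "dy": -0.03, "dz": 0.01, "ax": 0, "ay": 0, "az": -0.003, "jaw": 1},
  {"dx": -0.29, "dy": -0.03, "dz": 0.01, "ax": 0, "ay": 0, "az": -0.003, "jaw": 1},
  {"dx": -0.29, "dy": -0.03, "dz": 0.01, "ax": 0, "ay": 0, "az": -0.003, "jaw": 1},
  {"dx": -0.24, "dy": -0.03, "dz": 0.01, "ax": 0, "ay": 0, "az": -0.002, "jaw": 1},
  {"dx": -0.13, "dy": -0.02, "dz": 0.01, "ax": 0, "ay": 0, "az": -0.001, "jaw": 1},
  {"dx": -0.04, "dy": -0.01, "dz": 0.01, "ax": 0, "ay": 0, "az": 0, "jaw": 1},
])

```text
time_s: 4.65
position: [562.6, -40.5, 84.1]
orientation: [3.135, -0.0, 1.803]
wrist_force: [0.2, -0.2, -0.4]
finger_gap: 0.715
```

```bash
python3 -c "
from h import *
plan(560,-38,30,1.5708+.226)
"
```

```text
t 4.65 now [562.6 -40.5  84.1] [ 3.135 -0.     1.803] gap 65.1 F [ 0.2 -0.2 -0.4] q6 -0.33
{"dx": 0.010, "dy": -0.008, "dz": 0.180, "ax": 0.0011, "ay": -0.0000, "az": 0.0010, "jaw": -1}
{"dx": 0.010, "dy": -0.007, "dz": 0.180, "ax": 0.0011, "ay": -0.0000, "az": 0.0010, "jaw": -1}
```

Call:
send_rows([
  {"dx": 0.01, "dy": -0.008, "dz": 0.15, "ax": 0.0011, "ay": 0, "az": 0.001, "jaw": 1},
  {"dx": 0.01, "dy": -0.008, "dz": 0.16, "ax": 0.001, "ay": 0, "az": 0.001, "jaw": 1},
  {"dx": 0, "dy": 0, "dz": 0.08, "ax": 0, "ay": 0, "az": 0, "jaw": 1},
])

```text
time_s: 4.95
position: [561.4, -38.2, 26.1]
orientation: [3.136, 0.001, 1.794]
wrist_force: [-0.6, -1.1, -1.3]
finger_gap: 0.715
```

```bash
python3 -c "
from h import *
plan(560,-38,2.3,1.5708+.226)
"
```

```text
t 4.95 now [561.4 -38.2  26.1] [3.136e+00 1.000e-03 1.794e+00] gap 65.1 F [-0.6 -1.1 -1.3] q6 -0.31
{"dx": 0.003, "dy": -0.010, "dz": 0.159, "ax": 0.0018, "ay": 0.0003, "az": -0.0009, "jaw": -1}
```

Call:
send_rows([
  {"dx": 0, "dy": 0, "dz": 0.06, "ax": 0.0018, "ay": 0.0003, "az": 0, "jaw": 1},
  {"dx": 0, "dy": 0, "dz": 0.05, "ax": 0, "ay": 0, "az": 0, "jaw": 1},
])

```text
time_s: 5.15
position: [561.3, -36.9, 8.4]
orientation: [-3.14, -0.001, 1.795]
wrist_force: [-0.1, -0.8, 0.3]
finger_gap: 0.715
```

```bash
python3 -c "
from h import *
plan(560,-38,2.3,1.5708+.226)
"
```

```text
t 5.15 now [561.3 -36.9   8.4] [-3.140e+00 -1.000e-03  1.795e+00] gap 65.1 F [-0.1 -0.8  0.3] q6 -0.31
{"dx": -0.005, "dy": -0.010, "dz": 0.040, "ax": -0.0004, "ay": -0.0002, "az": -0.0005, "jaw": -1}
```

Call:
send_rows([
  {"dx": 0, "dy": 0, "dz": 0.022, "ax": -0.0004, "ay": -0.0002, "az": 0, "jaw": 1},
  {"dx": 0, "dy": 0, "dz": 0.014, "ax": 0, "ay": 0, "az": 0, "jaw": 1},
])

```text
time_s: 5.35
position: [561.5, -36.2, 2.4]
orientation: [3.142, -0.0, 1.796]
wrist_force: [0.1, 0.4, -1.0]
finger_gap: 0.714
```

```bash
python3 -c "
from h import *
plan(560,-38,2.3,1.5708+.226)
"
```

```text
t 5.35 now [561.5 -36.2   2.4] [ 3.142 -0.     1.796] gap 65.0 F [ 0.1  0.4 -1. ] q6 -0.31
{"dx": -0.010, "dy": -0.012, "dz": 0.001, "ax": 0.0000, "ay": -0.0001, "az": -0.0001, "jaw": -1}
```

Call:
send_rows([
  {"dx": 0, "dy": 0, "dz": 0.001, "ax": 0, "ay": 0, "az": 0, "jaw": 1},
  {"dx": 0, "dy": 0, "dz": 0, "ax": 0, "ay": 0, "az": 0, "jaw": -1},
  {"dx": 0, "dy": 0, "dz": 0, "ax": 0, "ay": 0, "az": 0, "jaw": -1},
  {"dx": 0, "dy": 0, "dz": 0, "ax": 0, "ay": 0, "az": 0, "jaw": -1},
])

```text
time_s: 5.75
position: [563.0, -36.2, 4.0]
orientation: [3.138, 0.001, 1.797]
wrist_force: [1.1, -0.1, -0.4]
finger_gap: 0.947
```

```bash
python3 -c "
from h import *
plan(561.5,-36.2,60,1.5708+.226)
"
```

```text
t 5.75 now [563.  -36.2   4. ] [3.138e+00 1.000e-03 1.797e+00] gap 86.2 F [ 1.1 -0.1 -0.4] q6 -0.31
{"dx": 0.001, "dy": -0.004, "dz": -0.187, "ax": 0.0006, "ay": 0.0001, "az": -0.0000, "jaw": -1}
{"dx": 0.001, "dy": -0.005, "dz": -0.187, "ax": 0.0006, "ay": 0.0001, "az": -0.0000, "jaw": -1}
```

Call:
send_rows([
  {"dx": 0, "dy": 0, "dz": -0.1, "ax": 0, "ay": 0, "az": 0, "jaw": -1},
  {"dx": 0, "dy": 0, "dz": -0.2, "ax": 0, "ay": 0, "az": 0, "jaw": -1},
  {"dx": 0, "dy": -0.05, "dz": -0.25, "ax": 0, "ay": 0, "az": 0.02, "jaw": -1},
  {"dx": 0, "dy": -0.15, "dz": -0.25, "ax": 0, "ay": 0, "az": 0.045, "jaw": -1},
  {"dx": -0.05, "dy": -0.18, "dz": -0.2, "ax": 0, "ay": 0, "az": 0.045, "jaw": -1},
  {"dx": -0.08, "dy": -0.17, "dz": -0.1, "ax": 0, "ay": 0, "az": 0.045, "jaw": -1},
  {"dx": -0.11, "dy": -0.16, "dz": 0, "ax": 0, "ay": 0, "az": 0.045, "jaw": -1},
  {"dx": -0.13, "dy": -0.14, "dz": 0, "ax": 0, "ay": 0, "az": 0.045, "jaw": -1},
  {"dx": -0.15, "dy": -0.12, "dz": 0, "ax": 0, "ay": 0, "az": 0.045, "jaw": -1},
  {"dx": -0.1, "dy": -0.06, "dz": 0, "ax": 0, "ay": 0, "az": 0.045, "jaw": -1},
  {"dx": 0, "dy": 0, "dz": 0, "ax": 0, "ay": 0, "az": 0.045, "jaw": -1},
  {"dx": 0, "dy": 0, "dz": 0, "ax": 0, "ay": 0, "az": 0.045, "jaw": -1},
])

```text
time_s: 6.95
position: [374.7, -93.1, 179.0]
orientation: [3.132, -0.013, 0.407]
wrist_force: [0.0, -0.5, 1.1]
finger_gap: 1.002
```

```bash
python3 -c "
from h import *
for n in('top','scene'):
    p,d=capture(n);save(n+'4',p,1.4);np.savez('/tmp/%s4.npz'%n,p=p,d=d)
plan(561.5,-36.2,60,.226)
"
```

```text
t 7.05 now [374.9 -93.  178.9] [ 3.132 -0.013  0.413] gap 91.0 F [0.9 0.5 0.2] q6 0.88
{"dx": 0.213, "dy": 0.024, "dz": 0.135, "ax": 0.0004, "ay": -0.0007, "az": 0.0099, "jaw": -1}
{"dx": 0.214, "dy": 0.018, "dz": 0.135, "ax": 0.0004, "ay": -0.0007, "az": 0.0099, "jaw": -1}
{"dx": 0.215, "dy": 0.011, "dz": 0.134, "ax": 0.0004, "ay": -0.0007, "az": 0.0099, "jaw": -1}
{"dx": 0.216, "dy": 0.005, "dz": 0.134, "ax": 0.0004, "ay": -0.0007, "az": 0.0099, "jaw": -1}
{"dx": 0.216, "dy": -0.002, "dz": 0.133, "ax": 0.0004, "ay": -0.0007, "az": 0.0099, "jaw": -1}
{"dx": 0.216, "dy": -0.008, "dz": 0.133, "ax": 0.0004, "ay": -0.0007, "az": 0.0099, "jaw": -1}
```

View pics/top4.png

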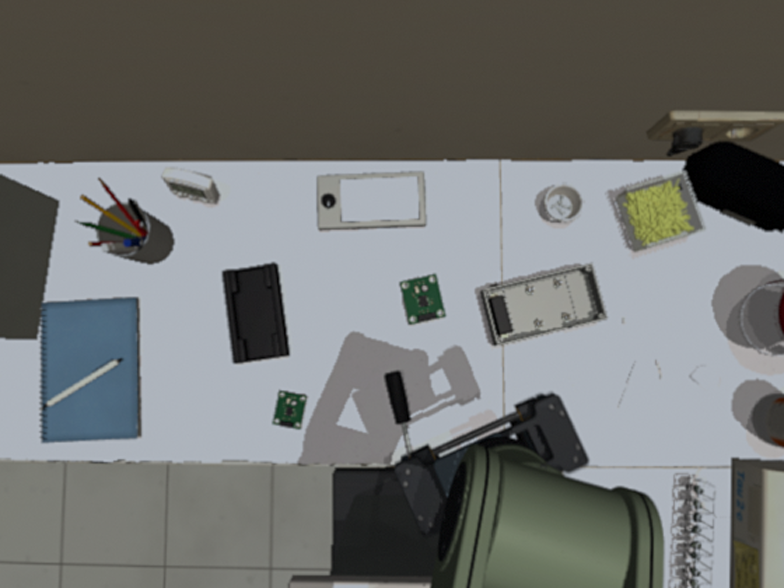

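View pics/scene4.png

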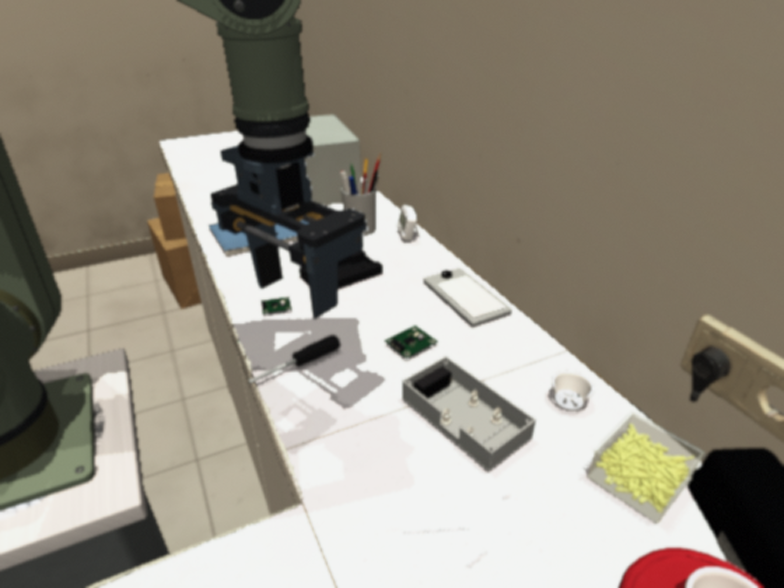

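```bash
cat >> h.py <<'E'
from scipy.ndimage import map_coordinates
def edge_fit(cams,segs,x0,rng=3.0,iters=8,verbose=True):
    """cams {name: gray}, segs {name:[(A,B)]} local pts w/ world z"""
    v=np.array(x0,float)
    for it in range(iters):
        rows=[];res=[]
        w=rng if it<3 else rng/2
        for n,g in cams.items():
            for si,(A,B) in enumerate(segs[n]):
                A=np.array(A,float);B=np.array(B,float);t=np.linspace(.06,.94,40)[:,None]
                L=A+(B-A)*t
                uv=w2px(n,pose_pts(*v,L)); tan=uv[-1]-uv[0]; tan/=np.linalg.norm(tan); nr=np.array([-tan[1],tan[0]])
                o=np.arange(-w,w+.01,.25)
                S=uv[:,None]+o[None,:,None]*nr
                pr=map_coordinates(g,[S[...,1],S[...,0]],order=1)
                pr=pr.mean(0) if False else cv2.blur(pr,(1,9))
                gr=np.abs(np.gradient(pr,axis=1)); 
                k=gr.argmax(1); ok=(gr.max(1)>1.0)
                # centroid about max
                off=np.array([ (o[max(0,i-3):i+4]*r[max(0,i-3):i+4]).sum()/r[max(0,i-3):i+4].sum() for i,r in zip(k,gr)])
                J=np.zeros((40,3))
                for j,e in enumerate((.5,.5,.005)):
                    vv=v.copy();vv[j]+=e; J[:,j]=((w2px(n,pose_pts(*vv,L))-uv)@nr)/e
                rows.append((n,si,J[ok],off[ok]))
        J=np.vstack([r[2] for r in rows]);b=np.concatenate([r[3] for r in rows])
        wt=np.ones(len(b))
        for _ in range(5):
            d=np.linalg.lstsq(J*wt[:,None],b*wt,rcond=None)[0]; wt=1/np.sqrt(1+((b-J@d)/.4)**2)
        v=v+d
    if verbose:
        print('fit',v.round(2),'yaw',v[2].round(4)); 
        for n,si,Jr,o in rows: print('  ',n,si,len(o),'med off %.2f sd %.2f'%(np.median(o) if len(o) else 9,o.std() if len(o) else 9))
    return v
def wire(n,v,polys,img,off,s,fn,pts=()):
    x0,y0,x1,y1=off; im=cv2.cvtColor(cv2.resize(img[y0:y1,x0:x1],None,fx=s,fy=s,interpolation=cv2.INTER_CUBIC),cv2.COLOR_RGB2BGR)
    A=lambda Q:(((w2px(n,pose_pts(*v,Q))-(x0,y0)+.5)*s-.5)*16).astype(int)
    for Q in polys: cv2.polylines(im,[A(Q).reshape(-1,1,2)],True,(0,0,255),1,cv2.LINE_AA,4)
    for p in (A(pts) if len(pts) else []): cv2.circle(im,tuple(int(k) for k in p),4*16,(0,255,0),1,cv2.LINE_AA,4)
    cv2.imwrite('pics/%s.png'%fn,im)
def rc(a,b,z): return [(a,b,z),(a,-b,z),(-a,-b,z),(-a,b,z)]
E
cat > m4.py <<'E'
from h import *
I={n:np.load('/tmp/%s4.npz'%n)['p'] for n in('top','scene')}
G={n:cv2.cvtColor(p,cv2.COLOR_RGB2GRAY).astype(float) for n,p in I.items()}
a,b=33,28
bd=rc(a,b,9.4); sg=[(bd[i],bd[(i+1)%4]) for i in range(4)]
vb={}
for n in('top','scene'):
    vb[n]=edge_fit({n:G[n]},{n:sg},[561.5,-36.2,.226])
H=[(i,j,9.4) for i in(26,-26) for j in(21,-21)]
wire('top',vb['top'],[bd],I['top'],(275,185,330,240),10,'b_top',H)
wire('scene',vb['scene'],[bd],I['scene'],(265,220,325,265),10,'b_scene',H)
R=rc(42,82,38);Z=rc(42,82,0)
# idx: 0:+x+y 1:+x-y 2:-x-y 3:-x+y
st=[(R[0],R[1]),(R[1],R[2]),(Z[2],Z[3]),(Z[3],Z[0])]
ss=[(R[0],R[1]),(R[3],R[0]),(Z[1],Z[2]),(Z[2],Z[3])]
vt=edge_fit({'top':G['top']},{'top':st},[553,-208,.226])
vs=edge_fit({'scene':G['scene']},{'scene':ss},[552,-211,.228])
Lp=[(i,j-12,z) for i in(26,-26) for j in(21,-21) for z in (30.5,20)]
wire('top',vt,[R,Z,rc(39,79,38)],I['top'],(335,183,440,250),7,'B_top',Lp)
wire('scene',vs,[R,Z,rc(39,79,38)],I['scene'],(283,250,388,336),7,'B_scene',Lp)
E
python3 m4.py
```

```text
fit [ 5.6255e+02 -3.5040e+01  2.2000e-01] yaw 0.2205
   top 0 40 med off 0.00 sd 0.13
   top 1 40 med off -0.22 sd 0.11
   top 2 40 med off -0.00 sd 0.14
   top 3 40 med off -0.26 sd 0.17
fit [ 5.614e+02 -3.929e+01  1.700e-01] yaw 0.1711
   scene 0 40 med off -0.49 sd 0.27
   scene 1 40 med off -0.51 sd 0.33
   scene 2 40 med off -0.51 sd 0.22
   scene 3 40 med off -0.83 sd 0.23
fit [ 5.5344e+02 -2.0625e+02  2.0000e-01] yaw 0.2001
   top 0 40 med off -0.26 sd 0.96
   top 1 40 med off -0.52 sd 0.31
   top 2 40 med off -0.05 sd 0.71
   top 3 40 med off -0.75 sd 0.27
fit [ 5.5408e+02 -2.0830e+02  2.4000e-01] yaw 0.245
   scene 0 40 med off 1.16 sd 0.01
   scene 1 40 med off 1.17 sd 0.00
   scene 2 40 med off 0.23 sd 0.11
   scene 3 40 med off 0.24 sd 0.10
```

View pics/b_top.png

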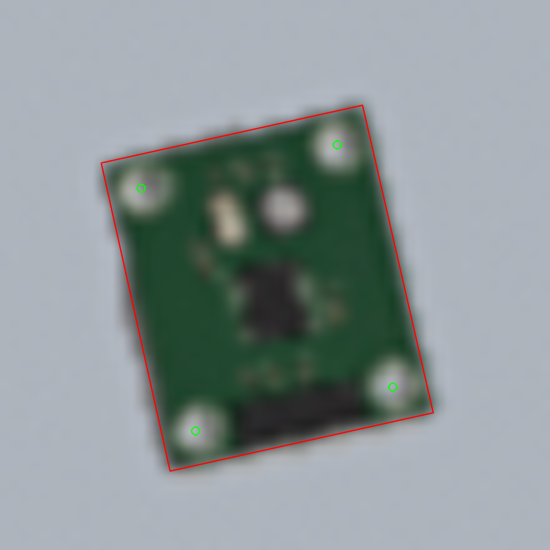

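View pics/b_scene.png

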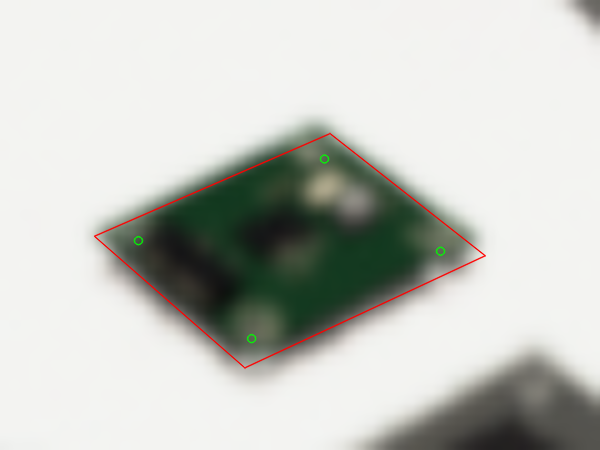

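View pics/B_top.png

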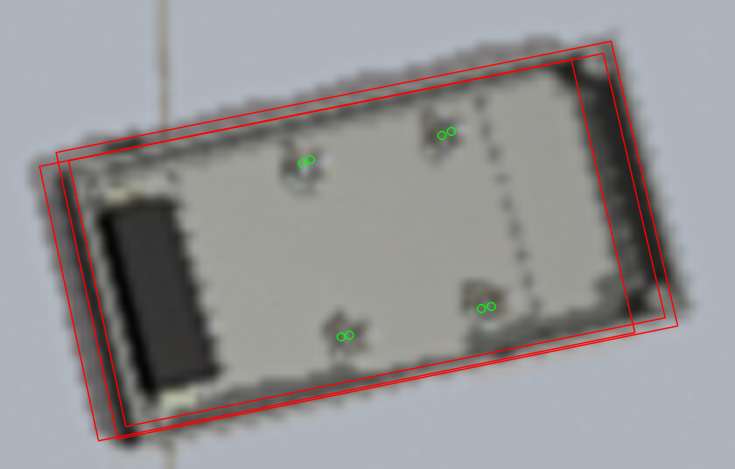

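View pics/B_scene.png

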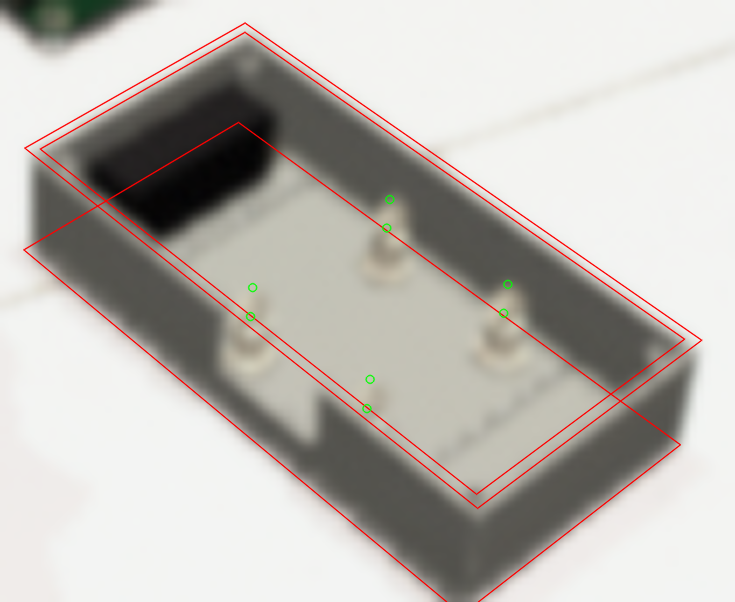

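```bash
cat > syn.py <<'E'
from h import *
from scipy.optimize import minimize
def B(x0,x1,y0,y1,z0,z1,g): return (np.array([x0,y0,z0],float),np.array([x1,y1,z1],float),g)
def base_model():
    m=[B(-42,42,-82,82,0,6,'f'),B(39,42,-82,82,6,38,'w'),B(-42,42,79,82,6,38,'w'),B(-42,42,-82,-79,6,38,'w'),
       B(-42,-39,-82,-29,6,38,'w'),B(-42,-39,5,82,6,38,'w'),B(-42,-39,-29,5,6,17,'w'),B(-30,30,54,74,6,32,'p')]
    for i in(26,-26):
        for j in(21,-21):
            for r,z0,z1 in((4.3,6,20),(2.4,20,23),(3.8,23,26),(2.5,26,28.5),(1.5,28.5,30.5)): m.append(B(i-r,i+r,j-12-r,j-12+r,z0,z1,'s'))
    return m
def board_model(zc,holes=True):
    return [B(-33,33,-28,28,zc-1.2,zc+1.2,'b'),B(-16.5,-13.5,-19,19,zc-8.2,zc-1.2,'k'),B(13.5,16.5,-19,19,zc-8.2,zc-1.2,'k'),
            B(-32.5,-23,-13,13,zc+1.2,zc+9.2,'k'),B(-8,8,-6,6,zc+1.2,zc+3.8,'c')]
class Fit:
    def __init__(s,n,img,crop,model,ss=3,paint=None,clip=25):
        s.n=n;x0,y0,x1,y1=crop;s.img=img[y0:y1,x0:x1].astype(float);s.model=model;s.ss=ss;s.paint=paint;s.clip=clip
        o=(np.arange(ss)+.5)/ss-.5
        v=(np.arange(y0,y1)[:,None]+o).ravel();u=(np.arange(x0,x1)[:,None]+o).ravel()
        U,V=np.meshgrid(u,v);K,D,T=cam(n);p=cv2.undistortPoints(np.c_[U.ravel(),V.ravel()].reshape(-1,1,2),K,D).reshape(-1,2)
        s.d=np.c_[p[:,0],-p[:,1],-np.ones(len(p))]@T[:3,:3].T;s.o=T[:3,3];s.sh=U.shape
    def labels(s,v):
        c,si=np.cos(v[2]),np.sin(v[2]);R=np.array([[c,-si,0],[si,c,0],[0,0,1]])
        o=(s.o-[v[0],v[1],0])@R;d=s.d@R
        tb=-o[2]/d[:,2];lab=np.zeros(len(d),int);best=tb.copy()
        names={};inv=1/d
        for lo,hi,g in s.model:
            t1=(lo-o)*inv;t2=(hi-o)*inv;tn=np.minimum(t1,t2);tf=np.maximum(t1,t2)
            a=tn.max(1);ax=tn.argmax(1);b=tf.min(1);hit=(a<b)&(a<best)&(a>0)
            if not hit.any(): continue
            sg=(np.take_along_axis(d,ax[:,None],1)[:,0]>0).astype(int)
            key=ax*2+sg if g!='s' else 0*ax+6
            gi=names.setdefault(g,len(names))
            best[hit]=a[hit];lab[hit]=1+gi*7+key[hit]
        if s.paint is not None:
            P=o+d*best[:,None];lab=s.paint(P,lab)
        return lab
    def res(s,v,ret=False):
        l=s.labels(v);u,li=np.unique(l,return_inverse=True);k=len(u);ss=s.ss;h,w=s.img.shape[:2]
        M=np.zeros((h,w,k))
        L=li.reshape(h,ss,w,ss)
        for i in range(k): M[...,i]=(L==i).mean((1,3))
        A=M.reshape(-1,k);Y=s.img.reshape(-1,3);W=np.ones(len(A))
        for _ in range(3):
            X=np.linalg.lstsq(A*W[:,None],Y*W[:,None],rcond=None)[0];r=Y-A@X;e=np.linalg.norm(r,axis=1);W=1/np.sqrt(1+(e/s.clip)**2)
        if ret: return (A@X).reshape(h,w,3),e.reshape(h,w)
        return (np.log1p((e/s.clip)**2)).mean()
    def run(s,v0):
        f=lambda q:s.res([v0[0]+q[0],v0[1]+q[1],v0[2]+q[2]/50])
        sim=np.array([[0,0,0],[3,0,0],[0,3,0],[0,0,2.]])-.7
        r=minimize(f,[0,0,0],method='Nelder-Mead',options=dict(initial_simplex=sim,xatol=.03,fatol=1e-6,maxiter=200))
        return np.array([v0[0]+r.x[0],v0[1]+r.x[1],v0[2]+r.x[2]/50]),r.fun
def holes(P,lab):
    r=np.full(len(P),99.)
    for i in(26,-26):
        for j in(21,-21): r=np.minimum(r,np.hypot(P[:,0]-i,P[:,1]-j))
    top=(abs(P[:,2])>0)&(lab>0)&(np.abs(P[:,0])<33.1)&(np.abs(P[:,1])<28.1)
    l=lab.copy();l[top&(r<3.5)]=90;l[top&(r>=3.5)&(r<5)]=91;return l
E
cat > m5.py <<'E'
from syn import *
I={n:np.load('/tmp/%s4.npz'%n)['p'] for n in('top','scene')}
for n,cb,cB in(('top',(275,185,330,240),(330,178,442,255)),('scene',(265,220,325,263),(275,262,390,345))):
    f=Fit(n,I[n],cb,board_model(8.2),paint=holes)
    v,e=f.run([561.5,-36.2,.226]);print(n,'board',v.round(2),v[2].round(4),e)
    a,_=f.res(v,True);save('y_'+n+'_b',np.vstack([f.img,a]).clip(0,255).astype(np.uint8),5)
    f=Fit(n,I[n],cB,base_model())
    for v0 in ([553,-210,.226],[555,-206,.21]):
        v,e=f.run(v0);print(n,'base',v.round(2),v[2].round(4),e)
    a,_=f.res(v,True);save('y_'+n+'_B',np.vstack([f.img,a]).clip(0,255).astype(np.uint8),4)
E
time python3 m5.py
```

```text
top board [ 5.6243e+02 -3.5010e+01  2.3000e-01] 0.2267 0.1828607759932979
top base [ 5.5376e+02 -2.1009e+02  2.4000e-01] 0.2401 0.3611665275479303
top base [ 5.5375e+02 -2.0994e+02  2.4000e-01] 0.238 0.3610049761855549
scene board [ 5.6132e+02 -3.7010e+01  2.4000e-01] 0.2364 0.4875163949405782
scene base [ 5.5253e+02 -2.1105e+02  2.4000e-01] 0.2381 0.22101952939901
scene base [ 5.5231e+02 -2.1087e+02  2.4000e-01] 0.2408 0.22087810694892493
real	3m41.508s
user	5m20.128s
sys	0m6.498s
```

View pics/y_top_B.png

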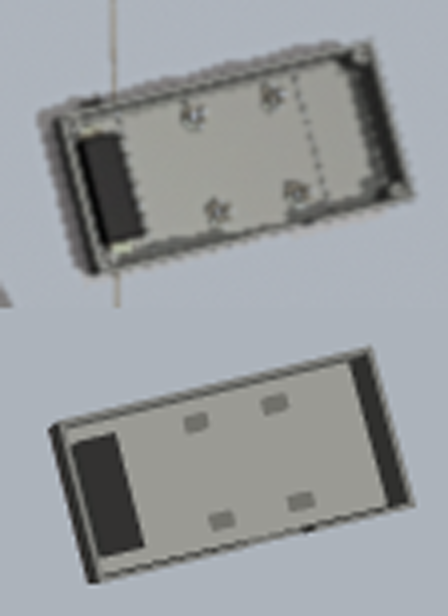

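View pics/y_scene_B.png

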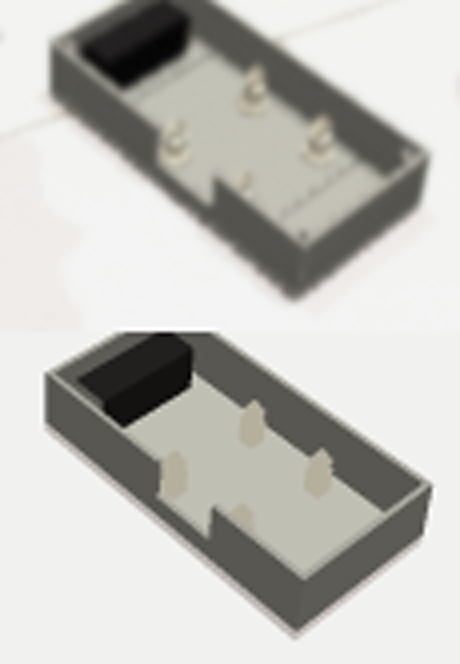

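View pics/y_top_b.png

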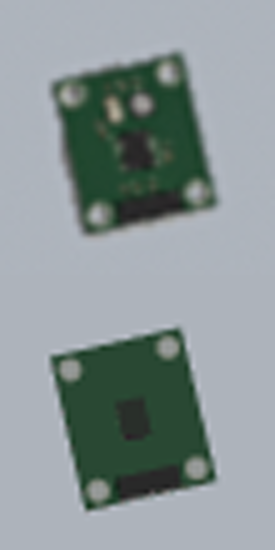

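View pics/y_scene_b.png

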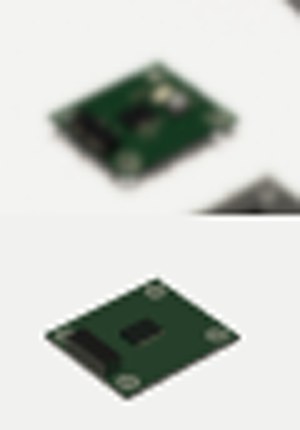

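Call:
send_rows([
  {"dx": 0.1, "dy": 0.012, "dz": 0.06, "ax": 0, "ay": -0.001, "az": 0.01, "jaw": -1},
  {"dx": 0.22, "dy": 0.02, "dz": 0.12, "ax": 0.001, "ay": -0.001, "az": 0.01, "jaw": -1},
  {"dx": 0.27, "dy": 0.01, "dz": 0.15, "ax": 0.001, "ay": -0.001, "az": 0.01, "jaw": -1},
  {"dx": 0.27, "dy": 0.0, "dz": 0.15, "ax": 0, "ay": 0, "az": 0.01, "jaw": -1},
  {"dx": 0.22, "dy": 0.0, "dz": 0.13, "ax": 0, "ay": 0, "az": 0.01, "jaw": -1},
  {"dx": 0.12, "dy": -0.005, "dz": 0.1, "ax": 0, "ay": 0, "az": 0.008, "jaw": -1},
  {"dx": 0.04, "dy": -0.003, "dz": 0.04, "ax": 0, "ay": 0, "az": 0, "jaw": -1},
])

```text
time_s: 7.75
position: [562.8, -34.7, 66.5]
orientation: [3.135, -0.012, 0.249]
wrist_force: [0.5, -0.9, -0.1]
finger_gap: 1.001
```

```bash
python3 -c "
from h import *
plan(561.5,-36.2,40,.2265)
"
```

```text
t 7.75 now [562.8 -34.7  66.5] [ 3.135 -0.012  0.249] gap 91.1 F [ 0.5 -0.9 -0.1] q6 1.24
{"dx": -0.013, "dy": 0.006, "dz": 0.177, "ax": 0.0021, "ay": -0.0039, "az": 0.0070, "jaw": -1}
```

Call:
send_rows([
  {"dx": -0.013, "dy": 0.006, "dz": 0.1, "ax": 0.0021, "ay": -0.0039, "az": 0.007, "jaw": -1},
  {"dx": -0.006, "dy": 0, "dz": 0.08, "ax": 0, "ay": 0, "az": 0, "jaw": -1},
])

```text
time_s: 7.95
position: [560.9, -36.3, 38.7]
orientation: [3.141, -0.0, 0.23]
wrist_force: [-0.1, -0.1, -0.4]
finger_gap: 0.999
```

```bash
python3 -c "
from h import *
plan(561.5,-36.2,20,.2265)
"
```

```text
t 7.95 now [560.9 -36.3  38.7] [ 3.141 -0.     0.23 ] gap 90.9 F [-0.1 -0.1 -0.4] q6 1.26
{"dx": 0.004, "dy": 0.000, "dz": 0.125, "ax": 0.0001, "ay": -0.0001, "az": 0.0010, "jaw": -1}
```

Call:
send_rows([
  {"dx": 0.004, "dy": 0, "dz": 0.1, "ax": 0, "ay": 0, "az": 0.001, "jaw": -1},
  {"dx": 0, "dy": 0, "dz": 0.07, "ax": 0, "ay": 0, "az": 0, "jaw": -1},
  {"dx": 0, "dy": 0, "dz": 0.04, "ax": 0, "ay": 0, "az": 0, "jaw": -1},
])

```text
time_s: 8.25
position: [557.9, -37.5, 5.2]
orientation: [-3.141, 0.003, 0.227]
wrist_force: [0.2, 0.3, -0.1]
finger_gap: 1.0
```

```bash
python3 -c "
from h import *
plan(561.5,-36.2,2.5,.2265)
"
```

```text
t 8.25 now [557.9 -37.5   5.2] [-3.141e+00  3.000e-03  2.270e-01] gap 91.0 F [ 0.2  0.3 -0.1] q6 1.26
{"dx": 0.025, "dy": -0.003, "dz": 0.018, "ax": -0.0002, "ay": 0.0009, "az": 0.0002, "jaw": -1}
```

Call:
send_rows([
  {"dx": 0.025, "dy": -0.003, "dz": 0.008, "ax": 0, "ay": 0.0009, "az": 0, "jaw": -1},
  {"dx": 0.003, "dy": 0, "dz": 0.006, "ax": 0, "ay": 0, "az": 0, "jaw": -1},
])

```text
time_s: 8.45
position: [561.1, -36.5, 2.8]
orientation: [-3.141, 0.001, 0.227]
wrist_force: [0.5, 0.1, 0.1]
finger_gap: 1.0
```

```bash
python3 -c "
from h import *
plan(561.5,-36.2,2.5,.2265)
"
```

```text
t 8.45 now [561.1 -36.5   2.8] [-3.141e+00  1.000e-03  2.270e-01] gap 91.0 F [0.5 0.1 0.1] q6 1.26
{"dx": 0.003, "dy": -0.001, "dz": 0.002, "ax": -0.0002, "ay": 0.0002, "az": 0.0002, "jaw": -1}
```

Close once to centre it, then open and look again; this gives the camera-to-robot offset across the jaws.

Call:
send_rows([
  {"dx": 0.002, "dy": 0, "dz": 0, "ax": 0, "ay": 0, "az": 0, "jaw": 1},
  {"dx": 0, "dy": 0, "dz": 0, "ax": 0, "ay": 0, "az": 0, "jaw": 1},
  {"dx": 0, "dy": 0, "dz": 0, "ax": 0, "ay": 0, "az": 0, "jaw": 1},
  {"dx": 0, "dy": 0, "dz": 0, "ax": 0, "ay": 0, "az": 0, "jaw": 1},
  {"dx": 0, "dy": 0, "dz": 0, "ax": 0, "ay": 0, "az": 0, "jaw": 1},
], newtons=20)

```text
time_s: 8.95
position: [562.8, -36.4, 4.7]
orientation: [3.141, -0.003, 0.227]
wrist_force: [-0.4, -0.1, -1.1]
finger_gap: 0.608
```

Call:
send_rows([
  {"dx": 0, "dy": 0, "dz": 0, "ax": 0, "ay": 0, "az": 0, "jaw": 1},
])

```text
time_s: 9.05
position: [562.7, -36.4, 4.7]
orientation: [3.141, -0.003, 0.227]
wrist_force: [0.2, 0.2, -0.7]
finger_gap: 0.606
```

Call:
send_rows([
  {"dx": 0, "dy": 0, "dz": 0, "ax": 0, "ay": 0, "az": 0, "jaw": -1},
  {"dx": 0, "dy": 0, "dz": 0, "ax": 0, "ay": 0, "az": 0, "jaw": -1},
  {"dx": 0, "dy": 0, "dz": -0.01, "ax": 0, "ay": 0, "az": 0, "jaw": -1},
  {"dx": 0, "dy": 0, "dz": -0.02, "ax": 0, "ay": 0, "az": 0, "jaw": -1},
])

```text
time_s: 9.45
position: [562.4, -36.4, 9.1]
orientation: [3.141, -0.002, 0.228]
wrist_force: [-0.3, 0.6, 0.6]
finger_gap: 0.933
```

Call:
send_rows([
  {"dx": 0, "dy": 0, "dz": -0.1, "ax": 0, "ay": 0, "az": 0, "jaw": -1},
  {"dx": 0, "dy": 0, "dz": -0.22, "ax": 0, "ay": 0, "az": 0, "jaw": -1},
  {"dx": -0.1, "dy": 0, "dz": -0.25, "ax": 0, "ay": 0, "az": 0, "jaw": -1},
  {"dx": -0.22, "dy": 0, "dz": -0.2, "ax": 0, "ay": 0, "az": 0, "jaw": -1},
  {"dx": -0.28, "dy": 0, "dz": -0.1, "ax": 0, "ay": 0, "az": 0, "jaw": -1},
  {"dx": -0.25, "dy": 0, "dz": -0.05, "ax": 0, "ay": 0, "az": 0, "jaw": -1},
  {"dx": -0.15, "dy": 0, "dz": 0, "ax": 0, "ay": 0, "az": 0, "jaw": -1},
])

```text
time_s: 10.15
position: [415.4, -71.1, 153.6]
orientation: [3.139, -0.006, 0.23]
wrist_force: [0.8, 0.6, -0.1]
finger_gap: 0.998
```

```bash
cat > m6.py <<'E'
from syn import *
I={}
for n in('top','scene'):
    p,d=capture(n);np.savez('/tmp/%s6.npz'%n,p=p,d=d);I[n]=p;save(n+'6',p,1.4)
for n,cb in(('top',(275,185,330,240)),('scene',(265,220,325,263))):
    f=Fit(n,I[n],cb,board_model(8.2),paint=holes)
    for v0 in ([561.5,-36.2,.226],[560.5,-38,.24]):
        v,e=f.run(v0);print(n,'board',v.round(2),v[2].round(4),e)
    g=Fit(n,np.load('/tmp/%s4.npz'%n)['p'],cb,board_model(8.2),paint=holes)
    v,e=g.run([562,-36,.226]);print(n,'old board',v.round(2),v[2].round(4),e)
print(get_state()['position'],get_state()['orientation'])
E
python3 m6.py
```

```text
top board [ 5.6263e+02 -3.6000e+01  2.3000e-01] 0.2255 0.47224097644791924
top board [ 5.6275e+02 -3.5680e+01  2.3000e-01] 0.2255 0.475439623618084
top old board [ 5.6245e+02 -3.5010e+01  2.3000e-01] 0.2267 0.18298068250807292
scene board [ 5.6159e+02 -3.8390e+01  2.4000e-01] 0.2416 0.7753348753921774
scene board [ 5.6129e+02 -3.8510e+01  2.4000e-01] 0.2377 0.7782395808317379
scene old board [ 5.6145e+02 -3.7450e+01  2.5000e-01] 0.2536 0.48449497220604226
[414.30149989 -70.93758165 152.8148909 ] [ 3.13985025 -0.00425318  0.22907361]
```

View pics/top6.png

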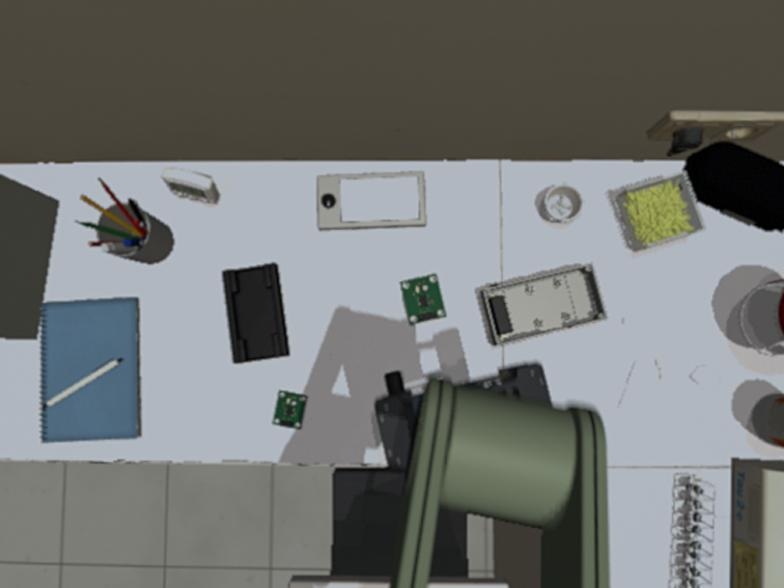

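Call:
send_rows([
  {"dx": -0.15, "dy": 0.02, "dz": -0.1, "ax": 0, "ay": 0, "az": 0, "jaw": -1},
  {"dx": -0.15, "dy": 0.02, "dz": -0.1, "ax": 0, "ay": 0, "az": 0, "jaw": -1},
])

```text
time_s: 10.45
position: [372.9, -86.8, 182.5]
orientation: [3.141, -0.004, 0.23]
wrist_force: [0.1, -0.4, 0.4]
finger_gap: 1.001
```

```bash
python3 m6.py; python3 - <<'E'
from syn import *
for n,cB in(('top',(330,178,442,255)),('scene',(275,245,395,345))):
    f=Fit(n,np.load('/tmp/%s0.npz'%n)['p'],cB,base_model(),ss=2)
    v,e=f.run([553,-210.5,.235]);print(n,'base0',v.round(2),v[2].round(4),e)
E
```

```text
top board [ 5.6264e+02 -3.6020e+01  2.3000e-01] 0.2265 0.18053575062307042
top board [ 5.6268e+02 -3.6010e+01  2.3000e-01] 0.2266 0.18087438069411158
top old board [ 5.6245e+02 -3.5010e+01  2.3000e-01] 0.2267 0.18298068250807292
scene board [ 5.6109e+02 -3.8520e+01  2.4000e-01] 0.2419 0.4931169395652258
scene board [ 5.6179e+02 -3.8300e+01  2.2000e-01] 0.2233 0.49269864301441485
scene old board [ 5.6145e+02 -3.7450e+01  2.5000e-01] 0.2536 0.48449497220604226
[372.97100732 -87.36019454 183.72015203] [ 3.13863542 -0.00752433  0.22851542]
top base0 [ 5.5369e+02 -2.1000e+02  2.4000e-01] 0.2393 0.337909267838728
scene base0 [ 5.5246e+02 -2.1088e+02  2.4000e-01] 0.2407 0.1976803928442816
```

```bash
python3 -c "
from h import *
plan(562.7,-36.4,70,.2267)
"
```

```text
t 10.55 now [373.  -87.4 183.7] [ 3.139 -0.008  0.229] gap 90.8 F [-0.7 -0.2 -1. ] q6 1.08
{"dx": 0.217, "dy": -0.008, "dz": 0.128, "ax": 0.0002, "ay": -0.0004, "az": 0.0001, "jaw": -1}
{"dx": 0.217, "dy": -0.008, "dz": 0.128, "ax": 0.0002, "ay": -0.0004, "az": 0.0001, "jaw": -1}
{"dx": 0.218, "dy": -0.008, "dz": 0.127, "ax": 0.0002, "ay": -0.0004, "az": 0.0001, "jaw": -1}
{"dx": 0.218, "dy": -0.008, "dz": 0.127, "ax": 0.0002, "ay": -0.0004, "az": 0.0001, "jaw": -1}
{"dx": 0.218, "dy": -0.008, "dz": 0.127, "ax": 0.0002, "ay": -0.0004, "az": 0.0001, "jaw": -1}
{"dx": 0.218, "dy": -0.008, "dz": 0.127, "ax": 0.0002, "ay": -0.0004, "az": 0.0001, "jaw": -1}
```

Call:
send_rows([
  {"dx": 0.1, "dy": -0.004, "dz": 0.05, "ax": 0, "ay": -0.0004, "az": 0, "jaw": -1},
  {"dx": 0.22, "dy": -0.008, "dz": 0.1, "ax": 0, "ay": -0.0004, "az": 0, "jaw": -1},
  {"dx": 0.27, "dy": -0.01, "dz": 0.16, "ax": 0, "ay": -0.0004, "az": 0, "jaw": -1},
  {"dx": 0.27, "dy": -0.01, "dz": 0.16, "ax": 0, "ay": -0.0004, "az": 0, "jaw": -1},
  {"dx": 0.23, "dy": -0.008, "dz": 0.13, "ax": 0, "ay": -0.0004, "az": 0, "jaw": -1},
  {"dx": 0.13, "dy": -0.005, "dz": 0.1, "ax": 0, "ay": 0, "az": 0, "jaw": -1},
  {"dx": 0.04, "dy": -0.003, "dz": 0.03, "ax": 0, "ay": 0, "az": 0, "jaw": -1},
])

```text
time_s: 11.25
position: [576.7, -30.2, 63.2]
orientation: [3.138, -0.009, 0.228]
wrist_force: [-0.7, 0.2, 0.5]
finger_gap: 0.999
```

```bash
python3 -c "
from h import *
plan(562.7,-36.4,40,.2267)
"
```

```text
t 11.25 now [576.7 -30.2  63.2] [ 3.138 -0.009  0.228] gap 90.9 F [-0.7  0.2  0.5] q6 1.27
{"dx": -0.101, "dy": 0.018, "dz": 0.154, "ax": 0.0012, "ay": -0.0028, "az": 0.0005, "jaw": -1}
```

Call:
send_rows([
  {"dx": -0.1, "dy": 0.018, "dz": 0.08, "ax": 0.0012, "ay": -0.0028, "az": 0.0005, "jaw": -1},
  {"dx": -0.02, "dy": 0, "dz": 0.06, "ax": 0, "ay": 0, "az": 0, "jaw": -1},
])

```text
time_s: 11.45
position: [562.7, -34.7, 38.3]
orientation: [-3.141, 0.001, 0.229]
wrist_force: [0.0, -0.2, 0.5]
finger_gap: 1.003
```

```bash
python3 -c "
from h import *
plan(562.7,-36.4,20,.2267)
"
```

```text
t 11.45 now [562.7 -34.7  38.3] [-3.141e+00  1.000e-03  2.290e-01] gap 91.2 F [ 0.  -0.2  0.5] q6 1.26
{"dx": -0.003, "dy": 0.011, "dz": 0.122, "ax": -0.0003, "ay": 0.0003, "az": 0.0008, "jaw": -1}
```

Call:
send_rows([
  {"dx": -0.003, "dy": 0.011, "dz": 0.1, "ax": 0, "ay": 0, "az": 0.0008, "jaw": -1},
  {"dx": 0.004, "dy": 0, "dz": 0.06, "ax": 0, "ay": 0, "az": 0, "jaw": -1},
])

```text
time_s: 11.65
position: [563.6, -35.5, 12.5]
orientation: [-3.141, 0.0, 0.226]
wrist_force: [0.5, 0.4, -0.5]
finger_gap: 1.001
```

```bash
python3 -c "
from h import *
plan(562.7,-36.4,2.5,.2267)
"
```

```text
t 11.65 now [563.6 -35.5  12.5] [-3.141  0.     0.226] gap 91.1 F [ 0.5  0.4 -0.5] q6 1.26
{"dx": -0.008, "dy": 0.005, "dz": 0.067, "ax": -0.0003, "ay": 0.0001, "az": -0.0001, "jaw": -1}
```

Call:
send_rows([
  {"dx": -0.008, "dy": 0.005, "dz": 0.04, "ax": 0, "ay": 0, "az": 0, "jaw": -1},
  {"dx": 0, "dy": 0, "dz": 0.02, "ax": 0, "ay": 0, "az": 0, "jaw": -1},
  {"dx": 0, "dy": 0, "dz": 0.006, "ax": 0, "ay": 0, "az": 0, "jaw": -1},
])

```text
time_s: 11.95
position: [562.9, -36.0, 1.4]
orientation: [-3.14, 0.0, 0.226]
wrist_force: [-0.0, -0.9, -0.7]
finger_gap: 0.999
```

```bash
python3 -c "
from h import *
plan(562.7,-36.4,2.5,.2267)
"
```

```text
t 11.95 now [562.9 -36.    1.4] [-3.14   0.     0.226] gap 90.9 F [-0.  -0.9 -0.7] q6 1.26
{"dx": -0.002, "dy": 0.002, "dz": -0.007, "ax": -0.0004, "ay": 0.0001, "az": -0.0002, "jaw": -1}
```

Call:
send_rows([
  {"dx": 0, "dy": 0.002, "dz": -0.006, "ax": 0, "ay": 0, "az": 0, "jaw": 1},
  {"dx": 0, "dy": 0, "dz": 0, "ax": 0, "ay": 0, "az": 0, "jaw": 1},
  {"dx": 0, "dy": 0, "dz": 0, "ax": 0, "ay": 0, "az": 0, "jaw": 1},
  {"dx": 0, "dy": 0, "dz": 0, "ax": 0, "ay": 0, "az": 0, "jaw": 1},
  {"dx": 0, "dy": 0, "dz": 0, "ax": 0, "ay": 0, "az": 0, "jaw": 1},
], newtons=50)

```text
time_s: 12.45
position: [564.5, -36.5, 4.5]
orientation: [3.142, -0.004, 0.226]
wrist_force: [0.0, -0.3, -0.7]
finger_gap: 0.602
```

```bash
python3 -c "
from h import *
plan(562.7,-36.4,70,.2267)
"
```

```text
t 12.45 now [564.5 -36.5   4.5] [ 3.142 -0.004  0.226] gap 54.8 F [ 0.  -0.3 -0.7] q6 1.26
{"dx": -0.005, "dy": -0.002, "dz": -0.218, "ax": 0.0000, "ay": -0.0006, "az": -0.0002, "jaw": -1}
{"dx": -0.005, "dy": -0.002, "dz": -0.218, "ax": 0.0000, "ay": -0.0006, "az": -0.0002, "jaw": -1}
```

Call:
send_rows([
  {"dx": 0, "dy": 0, "dz": -0.03, "ax": 0, "ay": 0, "az": 0, "jaw": 1},
  {"dx": 0, "dy": 0, "dz": -0.08, "ax": 0, "ay": 0, "az": 0, "jaw": 1},
  {"dx": 0, "dy": 0, "dz": -0.18, "ax": 0, "ay": 0, "az": 0, "jaw": 1},
  {"dx": 0, "dy": 0, "dz": -0.18, "ax": 0, "ay": 0, "az": 0, "jaw": 1},
  {"dx": 0, "dy": 0, "dz": -0.08, "ax": 0, "ay": 0, "az": 0, "jaw": 1},
])

```text
time_s: 12.95
position: [562.4, -36.4, 90.0]
orientation: [-3.14, 0.001, 0.226]
wrist_force: [0.8, -0.2, -1.5]
finger_gap: 0.599
```

```bash
python3 -c "
from h import *
plan(558.3,-221.1,85,.2395)
p,d=capture('scene');save('s7',p[150:300,200:340],5)
"
```

```text
t 12.95 now [562.4 -36.4  90. ] [-3.14e+00  1.00e-03  2.26e-01] gap 54.5 F [ 0.8 -0.2 -1.5] q6 1.26
{"dx": -0.060, "dy": 0.239, "dz": 0.006, "ax": -0.0001, "ay": 0.0001, "az": -0.0009, "jaw": -1}
{"dx": -0.061, "dy": 0.239, "dz": 0.006, "ax": -0.0001, "ay": 0.0001, "az": -0.0009, "jaw": -1}
{"dx": -0.062, "dy": 0.238, "dz": 0.006, "ax": -0.0001, "ay": 0.0001, "az": -0.0009, "jaw": -1}
{"dx": -0.062, "dy": 0.238, "dz": 0.007, "ax": -0.0001, "ay": 0.0001, "az": -0.0009, "jaw": -1}
{"dx": -0.063, "dy": 0.238, "dz": 0.007, "ax": -0.0001, "ay": 0.0001, "az": -0.0009, "jaw": -1}
```

View pics/s7.png

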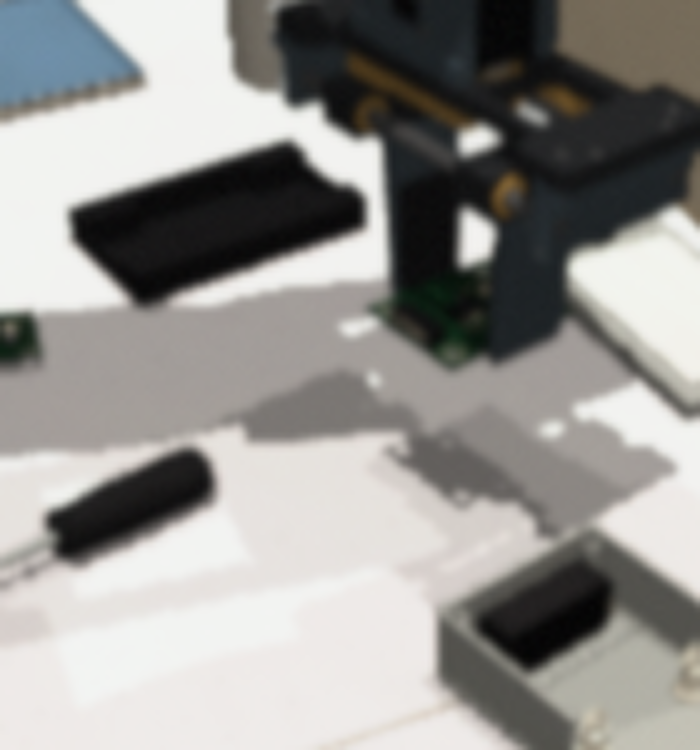

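Board held level by its long sides. Move over the nest.

Call:
send_rows([
  {"dx": -0.03, "dy": 0.12, "dz": 0, "ax": 0, "ay": 0, "az": -0.001, "jaw": 1},
  {"dx": -0.06, "dy": 0.22, "dz": 0, "ax": 0, "ay": 0, "az": -0.001, "jaw": 1},
  {"dx": -0.07, "dy": 0.27, "dz": 0, "ax": 0, "ay": 0, "az": -0.001, "jaw": 1},
  {"dx": -0.07, "dy": 0.27, "dz": 0, "ax": 0, "ay": 0, "az": -0.001, "jaw": 1},
  {"dx": -0.05, "dy": 0.19, "dz": 0, "ax": 0, "ay": 0, "az": 0, "jaw": 1},
  {"dx": -0.02, "dy": 0.08, "dz": 0, "ax": 0, "ay": 0, "az": 0, "jaw": 1},
])

```text
time_s: 13.6
position: [560.3, -218.2, 94.5]
orientation: [3.141, -0.006, 0.244]
wrist_force: [-0.7, 0.0, -1.5]
finger_gap: 0.6
```

```bash
python3 -c "
from h import *
plan(558.3,-221.1,65,.2395)
"
```

```text
t 13.6 now [ 560.3 -218.2   94.5] [ 3.141 -0.006  0.244] gap 54.6 F [-0.7  0.  -1.5] q6 0.93
{"dx": -0.019, "dy": 0.015, "dz": 0.197, "ax": 0.0002, "ay": -0.0021, "az": 0.0016, "jaw": -1}
```

Call:
send_rows([
  {"dx": -0.015, "dy": 0.012, "dz": 0.1, "ax": 0, "ay": -0.0021, "az": 0.0014, "jaw": 1},
  {"dx": -0.004, "dy": 0.004, "dz": 0.08, "ax": 0, "ay": 0, "az": 0, "jaw": 1},
])

```text
time_s: 13.8
position: [558.8, -222.1, 67.3]
orientation: [3.14, -0.002, 0.237]
wrist_force: [0.4, -0.3, -1.0]
finger_gap: 0.597
```

```bash
python3 -c "
from h import *
plan(558.3,-221.1,45,.2395)
"
```

```text
t 13.8 now [ 558.8 -222.1   67.3] [ 3.14e+00 -2.00e-03  2.37e-01] gap 54.3 F [ 0.4 -0.3 -1. ] q6 0.94
{"dx": -0.002, "dy": -0.008, "dz": 0.149, "ax": 0.0005, "ay": -0.0007, "az": -0.0008, "jaw": -1}
```

Call:
send_rows([
  {"dx": -0.002, "dy": -0.008, "dz": 0.08, "ax": 0.0004, "ay": -0.0006, "az": -0.0007, "jaw": 1},
  {"dx": 0, "dy": 0, "dz": 0.05, "ax": 0, "ay": 0, "az": 0, "jaw": 1},
])

```text
time_s: 14.0
position: [556.9, -217.9, 44.3]
orientation: [-3.139, 0.003, 0.242]
wrist_force: [-0.1, 0.1, -1.4]
finger_gap: 0.599
```

```bash
python3 -c "
from h import *
plan(558.3,-221.1,38,.2395)
p,d=capture('scene');save('s8',p[230:340,270:400],6)
p,d=capture('top');save('t8',p[150:280,310:450],5)
plan(558.3,-221.1,38,.2395)
"
```

```text
t 14.0 now [ 556.9 -217.9   44.3] [-3.139e+00  3.000e-03  2.420e-01] gap 54.5 F [-0.1  0.1 -1.4] q6 0.94
{"dx": 0.004, "dy": 0.023, "dz": 0.042, "ax": -0.0010, "ay": 0.0010, "az": 0.0006, "jaw": -1}
t 14.1 now [ 556.7 -218.    44.2] [-3.138  0.004  0.242] gap 54.4 F [-0.2  0.3 -2.6] q6 0.94
{"dx": 0.006, "dy": 0.023, "dz": 0.041, "ax": -0.0011, "ay": 0.0013, "az": 0.0007, "jaw": -1}
```

View pics/s8.png

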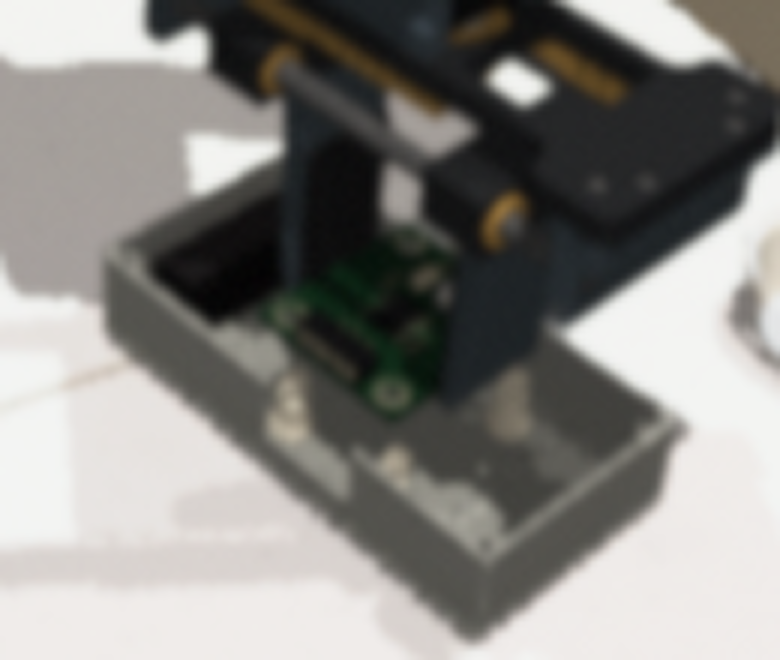

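View pics/t8.png

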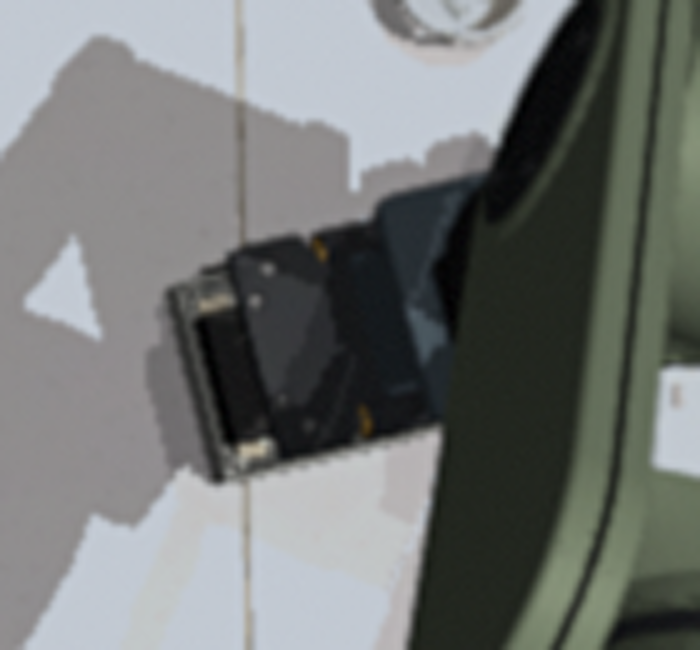

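```bash
python3 - <<'E'
from h import *
H=np.array([(-26,21),(-26,-21)])
nest=np.array([555.30,-222.61])
for name,c,z in(('holes exp',nest+[-1.6,3.1],49.1),('tips exp',nest,30.5)):
    p=w2px('scene',pose_pts(c[0],c[1],.2405,[(a,b,z) for a,b in H]))
    print(name,((p-[270,230]+.5)*6-.5).round(1).tolist())
E
python3 - <<'E'
import cv2
im=cv2.imread('pics/s8.png')[260:480,230:460]
cv2.imwrite('pics/s8z.png',cv2.resize(im,None,fx=3,fy=3,interpolation=cv2.INTER_CUBIC)[:600,:700])
E
```

```text
holes exp [[287.1, 323.3], [388.7, 401.8]]
tips exp [[293.7, 373.1], [394.3, 452.6]]
```

View pics/s8z.png

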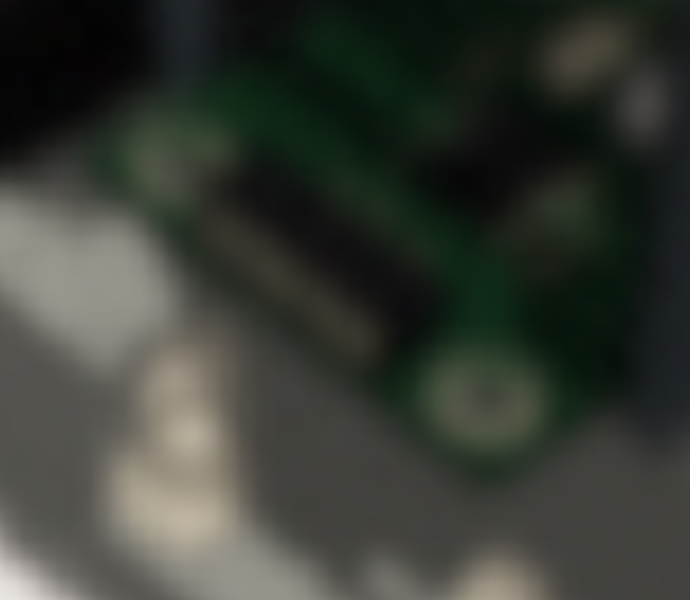

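```bash
python3 - <<'E'
from h import *
print(get_state()['position'].round(2))
p,d=capture('scene'); np.savez('/tmp/s9.npz',p=p,d=d); P=cloud('scene',d)
print(get_state()['position'].round(2),get_state()['orientation'].round(4))
# green mask
hsv=cv2.cvtColor(p,cv2.COLOR_RGB2HSV); m=(hsv[...,0]>45)&(hsv[...,0]<85)&(hsv[...,1]>80); m[:260]=0; m[:,:310]=0
m2=np.zeros_like(m); m2[262:300,310:348]=1; m&=m2
Q=P[m]; print(len(Q),np.nanpercentile(Q[:,2],[5,25,50,75,95]).round(1))
A=np.c_[Q[:,:2]-[556,-220],np.ones(len(Q))]; ok=np.isfinite(Q[:,2]); 
c=np.linalg.lstsq(A[ok],Q[ok,2],rcond=None)[0]; print('plane',c.round(3))
# rim z: check
for u,v in ((287,272),(300,290),(350,320),(352,300),(384,300),(330,310)): print(u,v,P[v,u].round(1))
E
```

```text
[ 556.67 -218.01   44.23]
[ 557.48 -218.59   45.31] [-3.1395e+00  2.2000e-03  2.4140e-01]
277 [48.  48.8 49.4 50.1 51.6]
plane [-2.5000e-02 -2.1000e-02  4.9479e+01]
287 272 [ 493.3 -143.3   38.2]
300 290 [ 503.  -178.8   18.1]
350 320 [ 537.2 -290.8   33.7]
352 300 [ 580.8 -237.2   11. ]
384 300 [ 643.6 -253.8   -1.9]
330 310 [ 520.4 -255.2   30.9]
```

```bash
python3 - <<'E'
from h import *
z=np.load('/tmp/s9.npz');p=z['p']
uv=unc([(290,313),(392.3,391.7)],(270,230),6)
H=[(-26,21),(-26,-21)]
for zz in(48.5,49.5,52): 
    v,r=fit([('scene',[(a,b,zz) for a,b in H],uv)],[556,-219,.24]); print(zz,v.round(2),r.round(2).tolist())
ut=unc([(293,374),(396.7,449)],(270,230),6)
v,r=fit([('scene',[(a,b,30.5) for a,b in H],ut)],[556,-219,.24]);print('tips',v.round(2),r.round(2).tolist())
# posts from picture 0/4: tips of three visible
I=np.load('/tmp/scene0.npz')['p']; save('posts0',I[262:322,308:368],10); save('hold9',p[255:315,300:360],10)
E
```

```text
48.5 [ 5.5708e+02 -2.1572e+02  2.4000e-01] [[0.07, 0.11], [-0.07, -0.1]]
49.5 [ 5.5649e+02 -2.1659e+02  2.4000e-01] [[0.06, 0.1], [-0.06, -0.09]]
52 [ 5.5502e+02 -2.1875e+02  2.4000e-01] [[0.03, 0.05], [-0.03, -0.04]]
tips [ 5.5552e+02 -2.2116e+02  2.8000e-01] [[-0.09, -0.13], [0.09, 0.12]]
```

View pics/posts0.png

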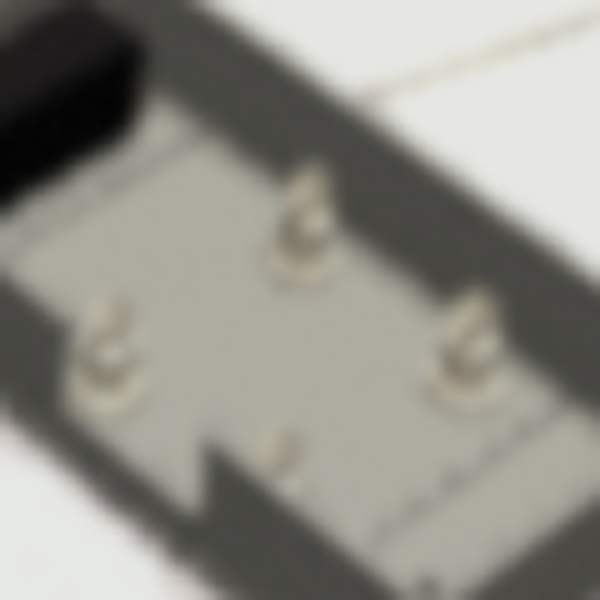

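View pics/hold9.png

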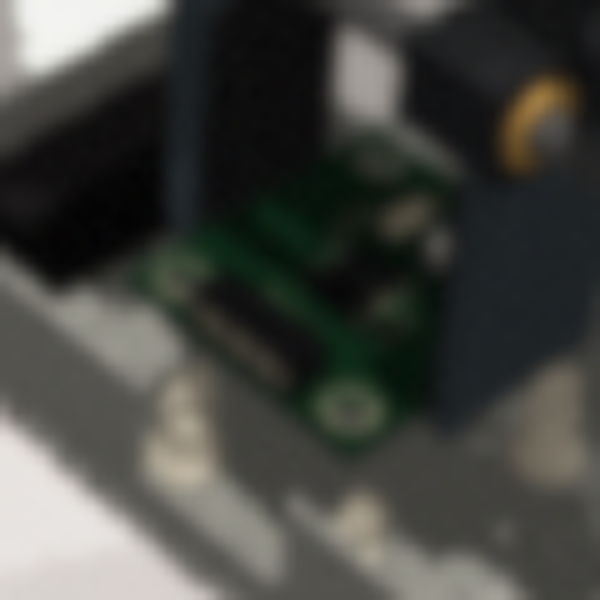

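```bash
python3 - <<'E'
from h import *
ut=unc([(316,170),(479,297),(117,310),(287,440)],(308,262),10)
L=[(26,21,30.5),(26,-21,30.5),(-26,21,30.5),(-26,-21,30.5)]
v,r=fit([('scene',L,ut)],[556,-219,.24]);print('nest from tips',v.round(2),r.round(2).tolist())
uh=unc([(180,272),(350,407),(378,155)],(300,255),10)
for zz in(48.5,49.5,50.5):
    v,r=fit([('scene',[(-26,21,zz),(-26,-21,zz),(26,21,zz)],uh)],[556,-219,.24]);print(zz,v.round(2),r.round(2).tolist())
I=np.load('/tmp/scene6.npz')['p'];save('bench6',I[217:267,265:325],10)
E
```

```text
nest from tips [ 5.5621e+02 -2.2352e+02  2.6000e-01] [[-0.49, 0.73], [0.34, 0.12], [0.0, -0.39], [0.09, -0.3]]
48.5 [ 5.5597e+02 -2.1612e+02  2.4000e-01] [[0.01, 0.39], [-0.13, -0.14], [0.13, -0.24]]
49.5 [ 5.5535e+02 -2.1698e+02  2.4000e-01] [[-0.01, 0.39], [-0.12, -0.12], [0.15, -0.26]]
50.5 [ 5.5474e+02 -2.1785e+02  2.4000e-01] [[-0.04, 0.39], [-0.11, -0.1], [0.16, -0.29]]
```

View pics/bench6.png

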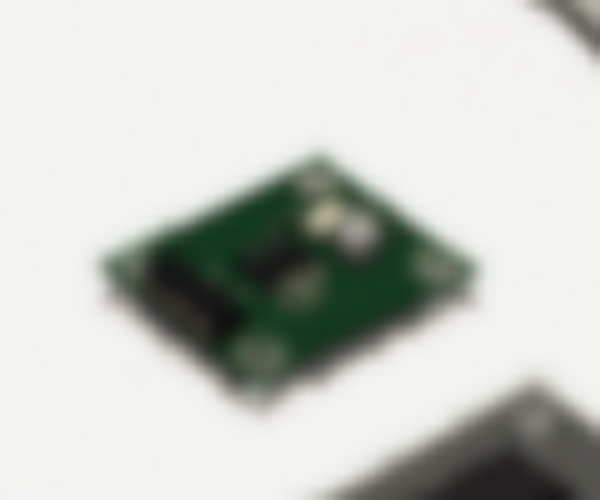

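```bash
python3 - <<'E'
from h import *
uh=unc([(315,180),(435,265),(262,350)],(265,217),10)
v,r=fit([('scene',[(26,21,9.4),(26,-21,9.4),(-26,-21,9.4)],uh)],[561,-37,.2265]);print('bench',v.round(2),r.round(2).tolist())
# bench plane in scene depth near board & base, and top
for n,f in(('scene','/tmp/scene6.npz'),('top','/tmp/top6.npz')):
    P=cloud(n,np.load(f)['d']).reshape(-1,3)
    for c in((600,-60),(620,-150),(480,-210),(480,-100),(620,-20)):
        m=(np.abs(P[:,0]-c[0])<12)&(np.abs(P[:,1]-c[1])<12); print(n,c,m.sum(),P[m,2].mean().round(2) if m.any() else None)
    m=(np.hypot(P[:,0]-562.5,P[:,1]+37)<28)&(P[:,2]>5); print('board z hist',np.percentile(P[m,2],[10,30,50,70,90]).round(2))
    # base floor
    c,s=np.cos(.24),np.sin(.24); q=(P[:,:2]-[553,-210.5])@np.array([[c,-s],[s,c]])
    m=(abs(q[:,0])<15)&(q[:,1]>-60)&(q[:,1]<30); print('floor z',np.median(P[m,2]).round(2))
    m=(abs(q[:,0])<20)&(q[:,1]>58)&(q[:,1]<70); print('psu z',np.median(P[m,2]).round(2))
E
```

```text
bench [ 5.6328e+02 -3.5210e+01  2.3000e-01] [[-0.04, -0.44], [0.32, -0.21], [-0.27, 0.63]]
scene (600, -60) 82 1.5
scene (620, -150) 56 -0.45
scene (480, -210) 133 -0.86
scene (480, -100) 91 -0.6
scene (620, -20) 64 -0.41
board z hist [ 8.57  9.43 10.03 10.83 13.92]
floor z 6.06
psu z 32.33
top (600, -60) 118 1.4
top (620, -150) 129 -0.03
top (480, -210) 133 -0.1
top (480, -100) 125 -0.28
top (620, -20) 123 -0.22
board z hist [ 8.23  9.45 10.28 11.42 14.03]
floor z 6.63
psu z 32.9
```

```bash
python3 -c "
from h import *
plan(558,-222.8,34,.2395)
"
```

```text
t 14.15 now [ 557.5 -218.6   45.3] [-3.14e+00  2.00e-03  2.41e-01] gap 54.6 F [-0.5  0.2 -0.3] q6 0.94
{"dx": -0.003, "dy": 0.028, "dz": 0.075, "ax": -0.0007, "ay": 0.0007, "az": 0.0006, "jaw": -1}
```

Call:
send_rows([
  {"dx": -0.003, "dy": 0.028, "dz": 0.035, "ax": -0.0007, "ay": 0.0007, "az": 0.0006, "jaw": 1},
  {"dx": 0, "dy": 0, "dz": 0.025, "ax": 0, "ay": 0, "az": 0, "jaw": 1},
])

```text
time_s: 14.35
position: [559.5, -222.7, 37.0]
orientation: [3.139, -0.003, 0.241]
wrist_force: [1.1, 0.3, -0.0]
finger_gap: 0.597
```

```bash
python3 -c "
from h import *
plan(558,-222.8,34,.2395)
"
```

```text
t 14.35 now [ 559.5 -222.7   37. ] [ 3.139e+00 -3.000e-03  2.410e-01] gap 54.3 F [ 1.1  0.3 -0. ] q6 0.93
{"dx": -0.010, "dy": -0.002, "dz": 0.020, "ax": 0.0007, "ay": -0.0009, "az": 0.0004, "jaw": -1}
```

Call:
send_rows([
  {"dx": -0.01, "dy": -0.002, "dz": 0.015, "ax": 0.0007, "ay": -0.0009, "az": 0.0004, "jaw": 1},
  {"dx": 0, "dy": 0, "dz": 0.005, "ax": 0, "ay": 0, "az": 0, "jaw": 1},
])

```text
time_s: 14.55
position: [558.0, -222.8, 33.8]
orientation: [-3.142, 0.0, 0.239]
wrist_force: [0.2, -0.5, -0.5]
finger_gap: 0.599
```

```bash
python3 -c "
from h import *
p,d=capture('scene'); np.savez('/tmp/s10.npz',p=p,d=d);save('s10',p[255:315,300:360],10)
plan(558,-222.8,34,.2395)
"
```

```text
t 14.6 now [ 558.  -222.8   33.8] [ 3.142 -0.     0.239] gap 54.2 F [ 0.6  0.  -1.2] q6 0.93
{"dx": -0.000, "dy": -0.000, "dz": -0.001, "ax": 0.0000, "ay": -0.0000, "az": -0.0001, "jaw": -1}
```

View pics/s10.png

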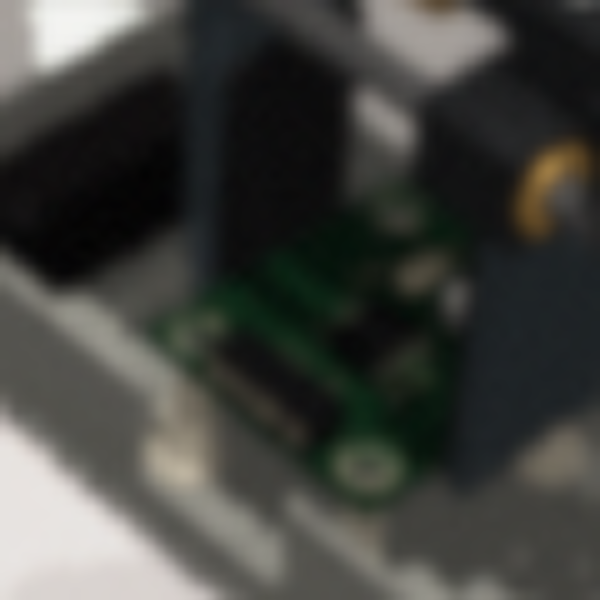

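```bash
python3 - <<'E'
from h import *
c=(555.8,-223)
for a,b in((-26,-21),(-26,21),(26,21)):
    q=w2px('scene',pose_pts(*c,.24,[(a,b,38.7),(a,b,30.5)])); 
    e=w2px('scene',pose_pts(c[0]+1,c[1],.24,[(a,b,30.5)]))-q[1]; f=w2px('scene',pose_pts(c[0],c[1]+1,.24,[(a,b,30.5)]))-q[1]
    print((a,b),'drop',((q[1]-q[0])*10).round(1),'per mm x',(e*10).round(2),'per mm y',(f*10).round(2), 'pred', ((q-[300,255]+.5)*10-.5).round(0).tolist())
uh=unc([(197,328),(368,463),(400,212)],(300,255),10)
v,r=fit([('scene',[(-26,21,38.7),(-26,-21,38.7),(26,21,38.7)],uh)],[556,-219,.24]);print(v.round(2),r.round(2).tolist())
E
```

```text
(-26, -21) drop [-3.7 33.2] per mm x [[ 4.84 -1.86]] per mm y [[-3.08 -3.83]] pred [[365.0, 472.0], [361.0, 505.0]]
(-26, 21) drop [-2.4 32.8] per mm x [[ 4.75 -1.72]] per mm y [[-2.79 -3.55]] pred [[196.0, 340.0], [193.0, 373.0]]
(26, 21) drop [-3.6 32.3] per mm x [[ 4.47 -1.6 ]] per mm y [[-2.88 -3.28]] pred [[394.0, 214.0], [391.0, 247.0]]
[ 5.5737e+02 -2.2170e+02  2.3000e-01] [[0.23, 0.28], [-0.25, 0.08], [0.02, -0.4]]
```

```bash
python3 - <<'E'
from h import *
I=np.load('/tmp/top4.npz')['p']
c=(370,190,420,240);s=14
P=[(i,j-12,z) for i in(26,-26) for j in(21,-21) for z in (30.5,)]
S=[(i,j-12,20) for i in(26,-26) for j in(21,-21)]
wire('top',[553.7,-210.03,.2393],[],I,c,s,'tp',[])
im=cv2.imread('pics/tp.png')
for L,col,r in((P,(0,0,255),11),(S,(255,0,0),32)):
    q=((w2px('top',pose_pts(553.7,-210.03,.2393,L))-c[:2]+.5)*s-.5)
    for p in q: cv2.circle(im,tuple(int(k) for k in p),r,col,1,cv2.LINE_AA)
raw=cv2.cvtColor(cv2.resize(I[c[1]:c[3],c[0]:c[2]],None,fx=s,fy=s,interpolation=cv2.INTER_NEAREST),cv2.COLOR_RGB2BGR)
cv2.imwrite('pics/tp.png',im[:600]);cv2.imwrite('pics/tpr.png',raw[:600])
E
```

```text
(no output)
```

View pics/tp.png

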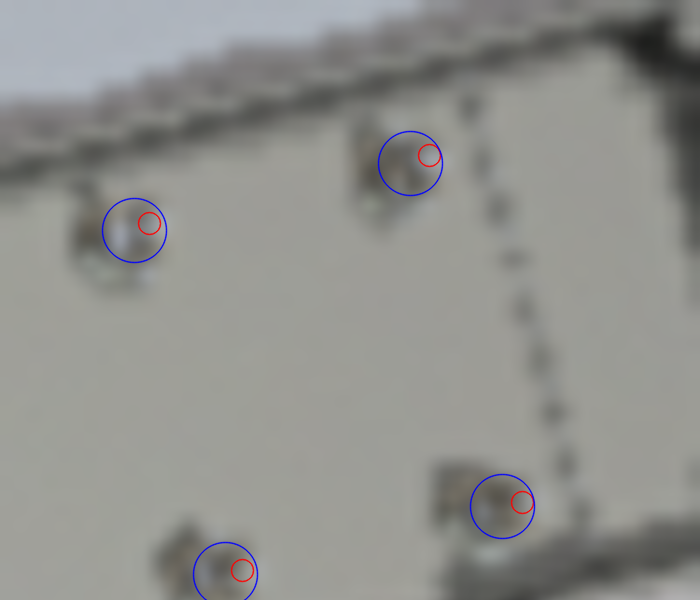

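View pics/tpr.png

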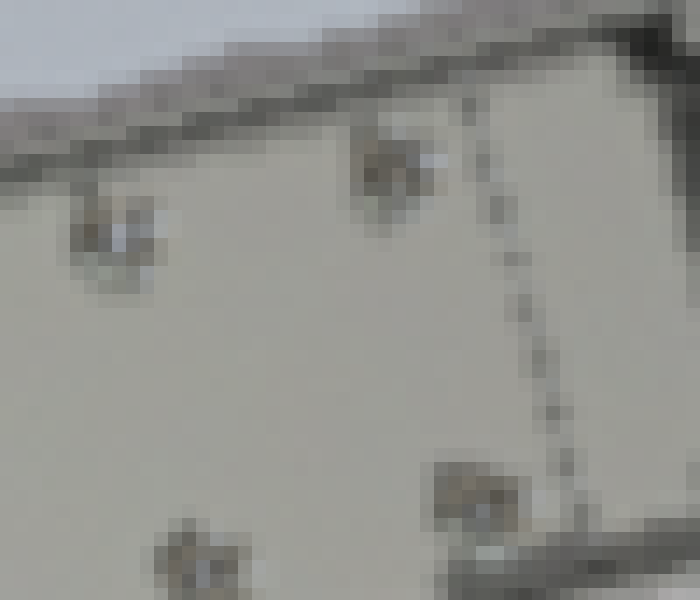

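```bash
python3 - <<'E'
from h import *
z=np.load('/tmp/s10.npz');p,d=z['p'],z['d'];P=cloud('scene',d)
hsv=cv2.cvtColor(p,cv2.COLOR_RGB2HSV); m=(hsv[...,0]>45)&(hsv[...,0]<85)&(hsv[...,1]>80); m2=np.zeros_like(m); m2[268:308,312:350]=1; m&=m2
Q=P[m];Q=Q[np.isfinite(Q[:,2])]; c,s=np.cos(.24),np.sin(.24)
q=(Q[:,:2]-[556.5,-222.5])@np.array([[c,-s],[s,c]])
print(len(q),np.percentile(Q[:,2],[5,25,50,75,95]).round(1),'ext',q.min(0),q.max(0))
A=np.c_[q,np.ones(len(q))];k=np.abs(Q[:,2]-np.median(Q[:,2]))<4
for _ in range(5):
    co=np.linalg.lstsq(A[k],Q[k,2],rcond=None)[0]; k=np.abs(Q[:,2]-A@co)<1.5
print(co.round(4),k.sum())
for i in range(266,312,3): print(i,[ (int(P[i,j,2]) if np.isfinite(P[i,j,2]) else -9) for j in range(308,350,2)])
E
```

```text
294 [37.7 38.4 39.  39.6 41.6] ext [-36.83923798 -43.5710459 ] [32.51598785 30.96600224]
[-3.00000e-03 -1.00000e-03  3.88764e+01] 252
266 [33, 33, 30, 31, 32, 32, 77, 78, 80, 76, 73, 70, 68, 66, 0, -1, 125, 132, 135, 135, 136]
269 [31, 32, 32, 33, 32, 29, 71, 73, 71, 69, 66, 63, 61, 58, 34, 38, -1, 128, 129, 133, 134]
272 [33, 31, 31, 29, 24, 21, 63, 64, 63, 62, 58, 53, 52, 47, 26, 30, 34, 121, 125, 126, 130]
275 [30, 26, 24, 21, 17, 12, 57, 59, 57, 53, 51, 47, 44, 41, 37, 37, 37, 38, 117, 122, 124]
278 [21, 18, 15, 11, 8, 5, 49, 50, 49, 46, 43, 40, 38, 39, 37, 40, 39, 38, 39, 38, 119]
281 [15, 12, 4, 5, 5, 6, 42, 45, 40, 38, 39, 37, 39, 38, 38, 38, 38, 44, 42, 39, 87]
284 [4, 7, 6, 4, 7, 6, 34, 38, 37, 39, 38, 38, 39, 39, 38, 39, 38, 36, 43, 77, 82]
287 [5, 6, 6, 6, 38, 40, 39, 37, 45, 37, 37, 37, 37, 42, 42, 41, 41, 39, 40, 70, 77]
290 [34, 37, 4, 4, 37, 39, 39, 47, 48, 47, 46, 39, 38, 42, 42, 41, 40, 38, 39, 64, 68]
293 [27, 31, 35, 37, 5, 28, 37, 41, 44, 45, 47, 45, 38, 38, 37, 38, 40, 38, 39, 59, 64]
296 [20, 24, 28, 30, 20, 20, 21, 4, 39, 41, 44, 46, 46, 44, 39, 38, 38, 38, 37, 53, 56]
299 [13, 17, 20, 24, 14, 15, 14, 5, 5, 5, 38, 44, 39, 38, 39, 37, 40, 39, 38, 48, 48]
302 [5, 10, 13, 16, 8, 7, 9, 6, 5, 7, 6, 6, 38, 40, 5, 35, 40, 39, 34, 40, 41]
305 [-1, -1, 7, 9, 13, 16, 5, 4, 5, 4, 7, 5, 5, 5, 39, 37, 5, 6, 7, 6, 5]
308 [-1, 0, 0, -1, 6, 10, 16, 17, 5, 5, 29, 34, 37, 24, 25, 5, 5, 5, 4, 5, 6]
311 [0, -1, 0, 0, -1, 1, 8, 11, 15, 17, 24, 27, 31, 34, 37, 5, 6, 5, 5, 6, 6]
```

Call:
send_rows([
  {"dx": 0, "dy": 0, "dz": 0.015, "ax": 0, "ay": 0, "az": 0, "jaw": 1},
  {"dx": 0, "dy": 0, "dz": 0.015, "ax": 0, "ay": 0, "az": 0, "jaw": 1},
])

```text
time_s: 14.8
position: [558.5, -223.1, 29.7]
orientation: [3.141, -0.001, 0.239]
wrist_force: [0.4, -0.2, -1.1]
finger_gap: 0.595
```

Call:
send_rows([
  {"dx": 0, "dy": 0, "dz": 0.01, "ax": 0, "ay": 0, "az": 0, "jaw": 1},
])

```text
time_s: 14.9
position: [558.5, -223.1, 28.1]
orientation: [3.141, -0.001, 0.239]
wrist_force: [-0.4, 0.1, -0.7]
finger_gap: 0.594
```

```bash
python3 -c "
from h import *
plan(558,-222.8,26,.2395)
print(get_state()['torque'])
"
```

```text
t 14.9 now [ 558.5 -223.1   28.1] [ 3.141e+00 -1.000e-03  2.390e-01] gap 54.0 F [-0.4  0.1 -0.7] q6 0.93
{"dx": -0.002, "dy": -0.003, "dz": 0.014, "ax": 0.0003, "ay": -0.0004, "az": -0.0002, "jaw": -1}
[-0.07152228  0.11899211 -0.00264368]
```

Call:
send_rows([
  {"dx": -0.002, "dy": -0.002, "dz": 0.008, "ax": 0.0003, "ay": -0.0004, "az": 0, "jaw": 1},
])

```text
time_s: 15.0
position: [558.0, -222.9, 26.7]
orientation: [-3.142, -0.0, 0.239]
wrist_force: [0.0, -0.3, -1.0]
finger_gap: 0.6
```

Call:
send_rows([
  {"dx": 0, "dy": 0, "dz": 0.008, "ax": 0, "ay": 0, "az": 0, "jaw": 1},
])

```text
time_s: 15.1
position: [558.0, -222.9, 25.4]
orientation: [-3.141, 0.0, 0.239]
wrist_force: [0.1, -0.2, -0.8]
finger_gap: 0.598
```

Call:
send_rows([
  {"dx": 0, "dy": 0, "dz": 0.007, "ax": 0, "ay": 0, "az": 0, "jaw": 1},
])

```text
time_s: 15.2
position: [558.0, -222.9, 24.3]
orientation: [-3.141, 0.0, 0.239]
wrist_force: [-0.8, 0.1, -0.6]
finger_gap: 0.595
```

Call:
send_rows([
  {"dx": 0, "dy": 0, "dz": 0.006, "ax": 0, "ay": 0, "az": 0, "jaw": 1},
])

```text
time_s: 15.3
position: [558.1, -222.9, 23.5]
orientation: [-3.142, -0.0, 0.239]
wrist_force: [-1.2, 0.4, 5.0]
finger_gap: 0.6
```

```bash
python3 -c "
from h import *
plan(558,-222.8,26,.2395)
print(get_state()['torque'])
p,d=capture('scene');save('s11',p[255:315,300:360],10)
"
```

```text
t 15.3 now [ 558.1 -222.9   23.5] [-3.142 -0.     0.239] gap 54.6 F [-1.2  0.4  5. ] q6 0.93
{"dx": -0.001, "dy": -0.001, "dz": -0.017, "ax": -0.0000, "ay": -0.0000, "az": -0.0002, "jaw": -1}
[0.01466356 0.35773916 0.02572674]
```

View pics/s11.png

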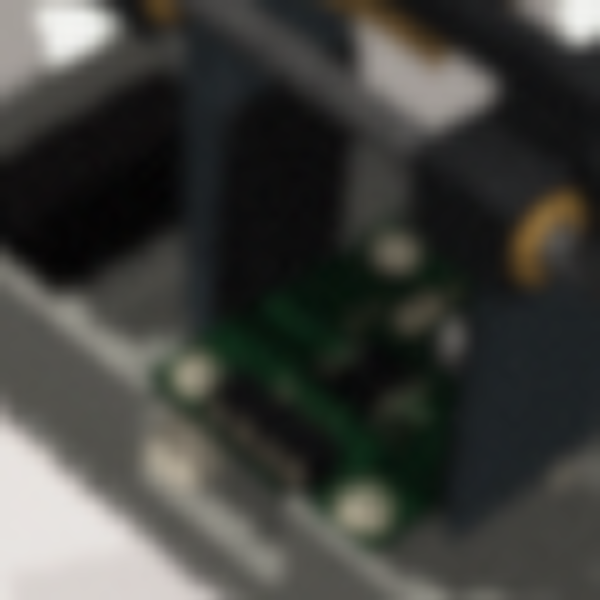

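Call:
send_rows([
  {"dx": 0, "dy": 0, "dz": 0.008, "ax": 0, "ay": 0, "az": 0, "jaw": 1},
], newtons=60)

```text
time_s: 15.45
position: [558.3, -223.0, 23.2]
orientation: [3.141, -0.0, 0.239]
wrist_force: [-2.5, 1.5, 8.6]
finger_gap: 0.597
```

Call:
send_rows([
  {"dx": 0, "dy": 0, "dz": 0.01, "ax": 0, "ay": 0, "az": 0, "jaw": 1},
])

```text
time_s: 15.55
position: [558.4, -223.0, 22.9]
orientation: [3.141, -0.001, 0.239]
wrist_force: [-2.8, 1.6, 11.0]
finger_gap: 0.591
```

Call:
send_rows([
  {"dx": -0.001, "dy": 0, "dz": 0.018, "ax": 0, "ay": 0, "az": 0, "jaw": 1},
])

```text
time_s: 15.65
position: [558.5, -223.1, 22.3]
orientation: [3.14, -0.002, 0.239]
wrist_force: [-4.9, 2.7, 18.5]
finger_gap: 0.593
```

Call:
send_rows([
  {"dx": -0.001, "dy": 0, "dz": 0.022, "ax": 0, "ay": 0, "az": 0, "jaw": 1},
])

```text
time_s: 15.75
position: [558.6, -223.2, 21.9]
orientation: [3.14, -0.003, 0.239]
wrist_force: [-3.8, 2.0, 13.2]
finger_gap: 0.595
```

Call:
send_rows([
  {"dx": -0.004, "dy": 0, "dz": 0.022, "ax": 0.0004, "ay": -0.0009, "az": 0, "jaw": 1},
])

```text
time_s: 15.85
position: [558.3, -223.2, 20.5]
orientation: [3.141, -0.001, 0.239]
wrist_force: [-1.7, 2.3, 8.9]
finger_gap: 0.593
```

Call:
send_rows([
  {"dx": -0.003, "dy": 0, "dz": 0.024, "ax": 0.0002, "ay": -0.0005, "az": 0, "jaw": 1},
])

```text
time_s: 15.95
position: [558.3, -223.1, 18.5]
orientation: [3.141, -0.001, 0.239]
wrist_force: [-0.1, 1.1, -0.9]
finger_gap: 0.592
```

```bash
python3 - <<'E'
from h import *
plan(558,-222.9,26,.2395)
print(get_state()['torque'])
p,d=capture('scene');save('s12',p[255:315,300:360],10);P=cloud('scene',d)
hsv=cv2.cvtColor(p,cv2.COLOR_RGB2HSV); m=(hsv[...,0]>45)&(hsv[...,0]<85)&(hsv[...,1]>80); m2=np.zeros_like(m); m2[268:314,312:350]=1; m&=m2
Q=P[m];Q=Q[np.isfinite(Q[:,2])]; c,s=np.cos(.24),np.sin(.24)
q=(Q[:,:2]-[556.5,-222.5])@np.array([[c,-s],[s,c]])
A=np.c_[q,np.ones(len(q))];k=np.abs(Q[:,2]-np.median(Q[:,2]))<4
for _ in range(5):
    co=np.linalg.lstsq(A[k],Q[k,2],rcond=None)[0]; k=np.abs(Q[:,2]-A@co)<1.5
print(co.round(4),k.sum())
E
```

```text
t 15.95 now [ 558.3 -223.1   18.5] [ 3.141e+00 -1.000e-03  2.390e-01] gap 53.8 F [-0.1  1.1 -0.9] q6 0.93
{"dx": -0.001, "dy": -0.002, "dz": -0.050, "ax": 0.0003, "ay": -0.0004, "az": -0.0002, "jaw": -1}
[0.1477307  0.15066873 0.02105709]
[3.70000e-03 2.00000e-04 2.35032e+01] 227
```

View pics/s12.png

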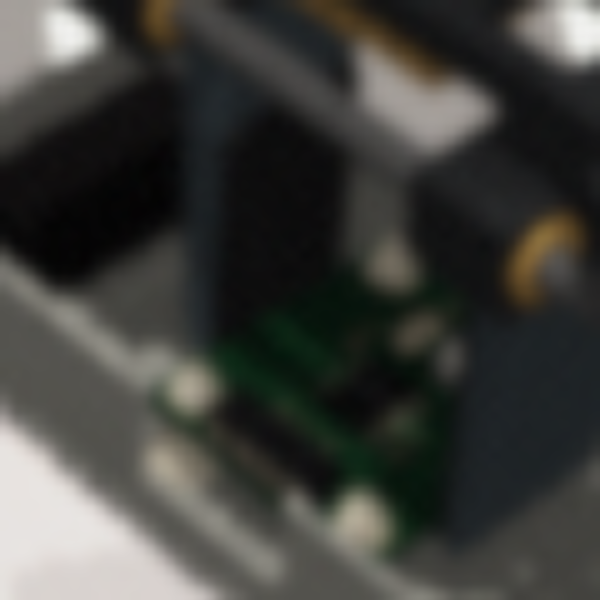

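Call:
send_rows([
  {"dx": -0.001, "dy": 0, "dz": 0.008, "ax": 0, "ay": 0, "az": 0, "jaw": 1},
])

```text
time_s: 16.1
position: [558.1, -223.2, 17.2]
orientation: [3.141, -0.001, 0.239]
wrist_force: [-3.0, 1.1, 11.1]
finger_gap: 0.595
```

Call:
send_rows([
  {"dx": 0, "dy": 0, "dz": 0.015, "ax": 0, "ay": 0, "az": 0, "jaw": 1},
])

```text
time_s: 16.2
position: [558.1, -223.2, 17.1]
orientation: [3.14, -0.001, 0.239]
wrist_force: [-5.9, 2.2, 22.6]
finger_gap: 0.596
```

Call:
send_rows([
  {"dx": 0, "dy": 0, "dz": 0.02, "ax": 0, "ay": 0, "az": 0, "jaw": 1},
])

```text
time_s: 16.3
position: [558.1, -223.2, 17.0]
orientation: [3.14, -0.002, 0.239]
wrist_force: [-7.3, 2.4, 25.7]
finger_gap: 0.599
```

Call:
send_rows([
  {"dx": 0, "dy": 0, "dz": 0, "ax": 0, "ay": 0, "az": 0, "jaw": 1},
  {"dx": 0, "dy": 0, "dz": 0, "ax": 0, "ay": 0, "az": 0, "jaw": -0.6},
  {"dx": 0, "dy": 0, "dz": 0, "ax": 0, "ay": 0, "az": 0, "jaw": -0.6},
  {"dx": 0, "dy": 0, "dz": 0, "ax": 0, "ay": 0, "az": 0, "jaw": -0.6},
])

```text
time_s: 16.7
position: [558.3, -223.4, 17.4]
orientation: [3.139, -0.003, 0.239]
wrist_force: [0.3, 0.4, 0.1]
finger_gap: 0.792
```

```bash
python3 -c "
from h import *
plan(557,-222.9,60,.2395)
"
```

```text
t 16.7 now [ 558.3 -223.4   17.4] [ 3.139e+00 -3.000e-03  2.390e-01] gap 72.1 F [0.3 0.4 0.1] q6 0.93
{"dx": -0.007, "dy": -0.005, "dz": -0.284, "ax": 0.0008, "ay": -0.0008, "az": -0.0001, "jaw": -1}
```

Call:
send_rows([
  {"dx": 0, "dy": 0, "dz": -0.03, "ax": 0, "ay": 0, "az": 0, "jaw": -0.6},
  {"dx": 0, "dy": 0, "dz": -0.08, "ax": 0, "ay": 0, "az": 0, "jaw": -0.6},
  {"dx": 0, "dy": 0, "dz": -0.08, "ax": 0, "ay": 0, "az": 0, "jaw": -0.6},
  {"dx": 0, "dy": 0, "dz": -0.04, "ax": 0, "ay": 0, "az": 0, "jaw": 0.12},
  {"dx": 0, "dy": 0, "dz": 0, "ax": 0, "ay": 0, "az": 0, "jaw": 0.12},
  {"dx": 0, "dy": 0, "dz": 0, "ax": 0, "ay": 0, "az": 0, "jaw": 0.12},
])

```text
time_s: 17.3
position: [558.9, -223.8, 55.1]
orientation: [3.138, -0.004, 0.239]
wrist_force: [0.6, -0.1, 0.1]
finger_gap: 0.57
```

```bash
python3 - <<'E'
from h import *
plan(557,-222.9,30,.2395)
p,d=capture('scene');save('s13',p[245:325,290:370],7);P=cloud('scene',d)
hsv=cv2.cvtColor(p,cv2.COLOR_RGB2HSV); m=(hsv[...,0]>45)&(hsv[...,0]<85)&(hsv[...,1]>80); m2=np.zeros_like(m); m2[268:320,312:360]=1; m&=m2
Q=P[m];Q=Q[np.isfinite(Q[:,2])]; c,s=np.cos(.24),np.sin(.24)
q=(Q[:,:2]-[556.5,-222.5])@np.array([[c,-s],[s,c]])
A=np.c_[q,np.ones(len(q))];k=np.abs(Q[:,2]-np.median(Q[:,2]))<4
for _ in range(5):
    co=np.linalg.lstsq(A[k],Q[k,2],rcond=None)[0]; k=np.abs(Q[:,2]-A@co)<1.5
print(co.round(4),k.sum())
E
```

```text
t 17.3 now [ 558.9 -223.8   55.1] [ 3.138 -0.004  0.239] gap 51.9 F [ 0.6 -0.1  0.1] q6 0.93
{"dx": -0.012, "dy": -0.010, "dz": 0.168, "ax": 0.0011, "ay": -0.0012, "az": -0.0001, "jaw": -1}
[-5.50000e-03  3.00000e-03  2.25051e+01] 273
```

View pics/s13.png

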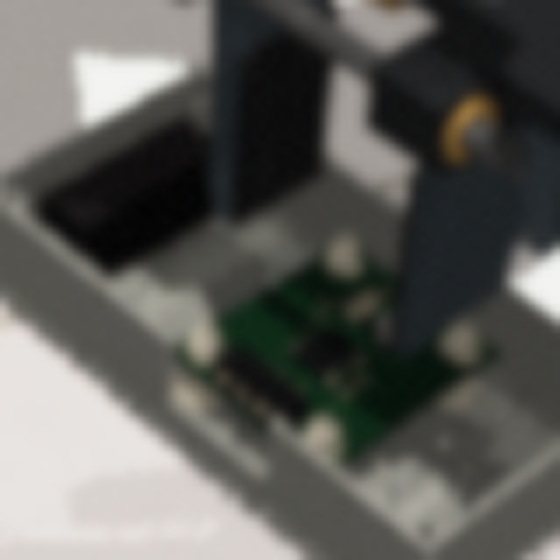

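Call:
send_rows([
  {"dx": 0, "dy": 0, "dz": -0.15, "ax": 0, "ay": 0, "az": 0, "jaw": -0.6},
  {"dx": 0, "dy": 0, "dz": -0.25, "ax": 0, "ay": 0, "az": 0, "jaw": -0.6},
  {"dx": -0.1, "dy": 0, "dz": -0.25, "ax": 0, "ay": 0, "az": 0, "jaw": -0.6},
  {"dx": -0.2, "dy": -0.05, "dz": -0.15, "ax": 0, "ay": 0, "az": 0, "jaw": -0.6},
  {"dx": -0.28, "dy": -0.1, "dz": -0.05, "ax": 0, "ay": 0, "az": 0, "jaw": -0.6},
  {"dx": -0.28, "dy": -0.1, "dz": 0, "ax": 0, "ay": 0, "az": 0, "jaw": -0.6},
  {"dx": -0.25, "dy": -0.05, "dz": 0, "ax": 0, "ay": 0, "az": 0, "jaw": -0.6},
  {"dx": -0.1, "dy": 0, "dz": 0, "ax": 0, "ay": 0, "az": 0, "jaw": -0.6},
])

```text
time_s: 18.15
position: [366.1, -221.7, 183.6]
orientation: [3.141, 0.001, 0.243]
wrist_force: [0.7, -0.4, 0.6]
finger_gap: 0.796
```

```bash
python3 - <<'E'
from h import *
print(get_state()['position'],get_state()['time_s'])
c,s=np.cos(.24),np.sin(.24)
for n,w in(('scene',(262,325,305,365)),('top',(185,250,345,430))):
    p,d=capture(n);P=cloud(n,d)
    save('f_'+n,p[245:335,280:390] if n=='scene' else p[178:258,330:440],7)
    save('F_'+n,p,1.4)
    hsv=cv2.cvtColor(p,cv2.COLOR_RGB2HSV); m=(hsv[...,0]>45)&(hsv[...,0]<85)&(hsv[...,1]>80); m2=np.zeros_like(m); m2[w[0]:w[1],w[2]:w[3]]=1; m&=m2
    Q=P[m];Q=Q[np.isfinite(Q[:,2])]
    q=(Q[:,:2]-[556.5,-222.5])@np.array([[c,-s],[s,c]])
    A=np.c_[q,np.ones(len(q))];k=np.abs(Q[:,2]-np.median(Q[:,2]))<4
    for _ in range(5):
        co=np.linalg.lstsq(A[k],Q[k,2],rcond=None)[0]; k=np.abs(Q[:,2]-A@co)<1.5
    print(n,co.round(4),k.sum())
    for a in(1,-1):
        for b in(1,-1):
            g=k&(q[:,0]*a>12)&(q[:,1]*b>8); print((a,b),g.sum(),np.median(Q[g,2]).round(2) if g.any() else None)
E
```

```text
[ 366.14383043 -221.69103825  183.61989702] 18.15
scene [-4.00000e-03  6.00000e-04  2.23335e+01] 325
(1, 1) 26 22.3
(1, -1) 38 22.04
(-1, 1) 17 22.25
(-1, -1) 29 22.33
top [-1.80000e-03  5.50000e-03  2.29633e+01] 359
(1, 1) 45 22.99
(1, -1) 34 22.72
(-1, 1) 34 22.87
(-1, -1) 32 22.75
```

View pics/f_scene.png

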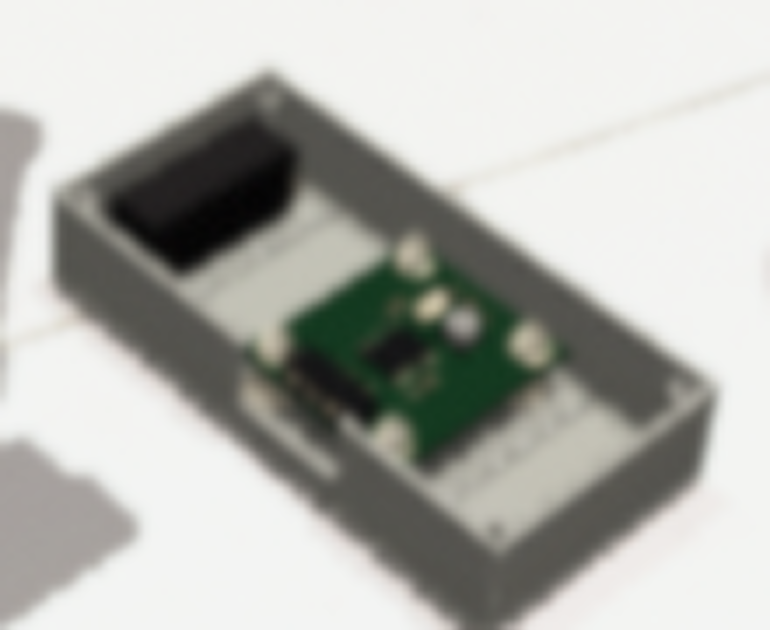

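View pics/F_top.png

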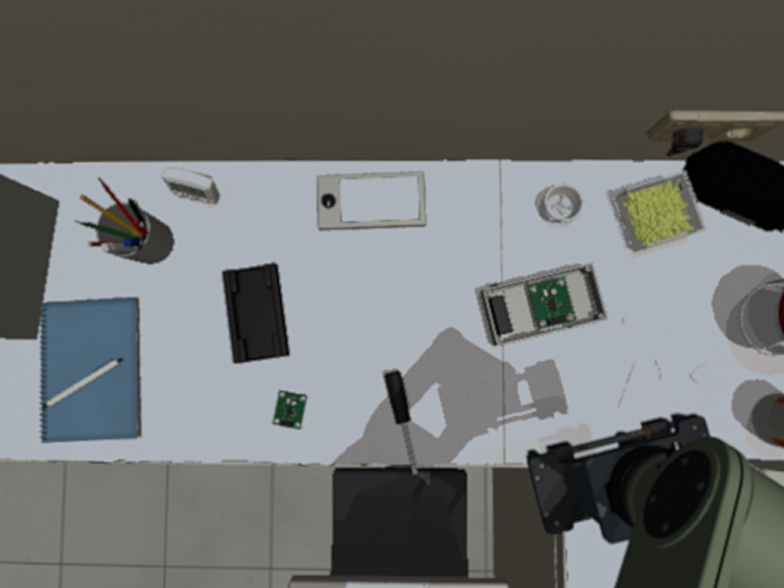

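The four posts stand through the four holes (crop px ~(275,340), (390,440), (530,340), (415,255)) and the plug is at the cut-out. All four corners read the same height, and the other items are where they were.

```bash
python3 -c "
from bench import *
print(job_done())"
```

```text
the job is handed in; nothing more can be done
None
```

The control board is fitted in the base, with all four posts through their holes and the plug header at the cut-out. I handed the job in with about 18 s on the clock. `job_done` gives no verdict.

**What I did:** I lifted the larger board out of the tray by its short ends, laid it flat on the bench and let go. I then took it by its long sides, set it over the posts and pressed. After that I let go and moved the arm clear. While the board was on the bench I closed on its long sides once and opened again, to check the camera against the arm.

**Pressing:** The force rose to about 18 N, then fell away as the barbs went through. The board then met a hard stop at about 26 N. I pressed while holding the board by its edges and did not press again on the bare strips afterwards.

**Last checks:**
- **Height:** The board's top reads 22.3 mm in one camera and 23.0 mm in the other; home is 22.4 mm. The higher reading fits the top camera's bias of about 0.6 mm on other known surfaces. The four corners agree within about 0.3 mm.
- **Other items:** The cover, screwdriver and cup look unmoved in the final picture.

**Disagreements:** The two cameras differed by about 2 mm on where the posts were, so I aimed between them. The post tips entered the holes without any contact force.

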